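Hang the hook-on bin on the slat rack and stock it with jars

TASK

Hang the grey bin on the slat rack: tilt its hook into the groove at the tall notch, rotate it down until it is seated level, and slide it along the groove fully up to the cheek at the left end. Then the two or three preserve jars that stand to the right of the rack, nearer than the cookie bags (not those at the far edge of the worktop), must all stand upright in the bin; let go of everything, and leave the other things where they are.

Things in the scene. Friction and masses are not known exactly. Their poses are not given: they have to be found in the camera images.
- rack: Fixed slat rack of upright 8 mm wooden boards. Origin: on the worktop, in the plane of the boards' front faces, under the notch's middle; +x into the boards (away from the robot), +y left along them, z up. Lower board: y -100 to 242 mm, up to z = 140. Upper board: up to z = 192; between them the only groove, open behind. Base 16 mm high, x -30 to 45. Dark posts behind, at y below -82 and above 215.
- notch (a point): Middle of the notch: on the lower board's top edge (groove floor, 140 mm above the worktop), at the front face; axes as the rack's. The groove is 26 mm high in the notch (72 mm to either side of here) and 12 mm elsewhere, so a hook can be tilted in only at the notch and then be slid to the left. Behind it is free.
- cheek (a point): Stop at the rack's left end: a wooden cheek that stands 60 mm forward of the boards, up to 200 mm above the worktop. The point lies on its inner (right) face, at the boards' front faces, at groove floor height; axes as the rack's. With the bin pushed home, the bin's left side touches it (bin middle 131 mm to the right of here).
- bin_center (a point): Loose grey bin, about 0.3 kg; point on its middle, 35 mm above its underside. Axes: +x to its back (hook), y along its width, z up. Body 92 mm (x) by 262 mm (y), centred here; walls and floor 4 mm; sides 45 mm high, front 30, back 70. Hung: underside 74 mm above the worktop, this point 46 to 53 mm in front of the boards, 106-109 mm up, sagging up to 0.06 rad.
- bin_hook (a point): The bin's hook, axes as the bin's. Point on the underside of its tab, 66 mm above the bin's underside, 6.5 mm behind the back wall. Tab: 4 mm thick, 120 mm wide, from the back wall's top to 17 mm behind it, ending in a 4 mm lip that rises to 34 mm above this point; 13 mm between wall and lip. Tilt front up by about 45 degrees, lip first up and in at the notch, rotate down, lower.
- bin_strip (a point): Ticket strip to hold the bin by, axes as the bin's; point at its centre, 45 mm above the underside, 54 mm before the bin's middle. 120 mm wide, 6 mm thick, 40 mm long, rising from the front wall's top and leaning 30 degrees outward (top towards the bin's -x): free edge 63 mm above the underside, 64 mm before the middle.
- jar_berry_center (a point): Lidded preserve jar, a plain upright cylinder 60 mm across and 72 mm high, about 0.3 kg; the point is its centre, 36 mm above its underside, z its axis. May be absent (None).
- jar_fig_center (a point): Lidded preserve jar, a plain upright cylinder 60 mm across and 80 mm high, about 0.3 kg; the point is its centre, 40 mm above its underside, z its axis. May be absent (None).
- jar_curd_center (a point): Lidded preserve jar, a plain upright cylinder 68 mm across and 70 mm high, about 0.3 kg; the point is its centre, 35 mm above its underside, z its axis. May be absent (None).
- gift_box: Bystander: small brown pastry box, 69 x 73 x 61 mm; origin at the centre of its underside.
- card_stand: Bystander: low wooden card holder, 40 x 100 x 56 mm; origin at the centre of its underside.
- tape: Bystander: tape dispenser, 34 x 138 x 74 mm; origin at the centre of its underside.
Mind the look-alikes: they are no part of the job. Leave any blue or yellow look-alike of the part that bears jar_berry_center alone.

How it is judged (in metres and radians):
On the way, in this order (a step that is already met when the one before it is completed fails the run):
1. the bin's hook is seated in the groove and the bin hangs level on the rack (z of bin_center in the frame of rack between 0.102 and 0.116 m and x of bin_center in the frame of rack between -0.06 and -0.042 m and angle between bin_center's own z axis and vertical below 0.13 rad and angle between the y axis of bin_center and the y axis of rack, either way round below 0.08 rad), for 0.2 s.
2. the hung bin has been slid along the groove to the left cheek (all of step 1 and y of bin_center in the frame of rack above 0.102 m), for 0.2 s.
At the end, for the whole second after the job is handed in: The bin hangs seated (height within 7 mm, tilt under 0.13 rad, square to the rack within 0.08 rad), within 9 mm of the left cheek; every jar present stands in it on its floor (within 10 mm), tilted under 0.17 rad (all of step 2 and x of jar_berry_center in the frame of bin_center between -0.045 and 0.045 m and y of jar_berry_center in the frame of bin_center between -0.13 and 0.13 m and z of jar_berry_center in the frame of bin_center between -0.005 and 0.015 m and angle between each of jar_berry_center, jar_fig_center, jar_curd_center's own z axis and vertical below 0.17 rad and x of jar_fig_center in the frame of bin_center between -0.045 and 0.045 m and y of jar_fig_center in the frame of bin_center between -0.13 and 0.13 m and z of jar_fig_center in the frame of bin_center between -0.001 and 0.019 m and x of jar_curd_center in the frame of bin_center between -0.045 and 0.045 m and y of jar_curd_center in the frame of bin_center between -0.13 and 0.13 m and z of jar_curd_center in the frame of bin_center between -0.006 and 0.014 m); the robot touches nothing.
It fails at once if a bystander was moved by more than 3 cm (distance of any of gift_box, card_stand, tape from where it was at the start of the episode above 0.03 m).
Of jar_berry, jar_fig, jar_curd only 2 to 3 are there at a start; the rules pass over those that are not, and their reading is None.
At some moment in a run one of jar_berry, jar_fig, jar_curd may be knocked a few centimetres aside while the robot is not near it.
It also fails if it takes over 210 s, if anything falls off the work surface, if the arm or the gripper's body presses on something with over 40 N, if the wrist force passes 120 N, or if a joint passes its speed limit or range.

ROBOT

A 6-joint arm with a two-finger parallel gripper is mounted at the origin on a cart in front of the work surface, level with it; the furniture and walls round the work are solid. World frame = base frame: x ahead of the robot, y to its left, z up, the work surface at z = 0. Lengths are in mm, angles in degrees, forces in N, time in s.
With the tool pointing down it reaches from about 300 to 850 mm from the base axis. Payload 4.2 kg.
Tool frame: the origin (TCP) lies on the centre line of the jaws, within the pads' length; the fingertips stand 14 mm ahead of it and the grasp point (between the pads) lies 5 mm behind it; z points along the fingers, y is the direction in which the jaws open and shut (so a half turn about z gives the same grasp; the last joint's range is limited). The gripper opens to 91 mm and grips with 3 to 60 N. Pads are 32 mm wide; open, the fingers measure 118 mm over their backs; the gripper's body (76 mm by 178 mm) begins 60 mm behind the grasp point.
Start: joints at [65.89, 18.312, 89.639, -0, 72.044, -1.146], TCP at [224.342, 529.445, 227.976] pointing down, gripper open.
Joint ranges: [-177.97, 177.97], [-48.28, 115.42], [12.27, 149.76], [-77.06, 257.06], [2.81, 150.46], [-146.56, 146.56]. Speed limits (degrees/s): [147.25, 147.25, 180, 180, 180, 180].

INTERFACE

Orientations are given as [roll, pitch, yaw] about the fixed x, y, z axes, in that order (R = Rz(yaw) Ry(pitch) Rx(roll)).
In Python, from workcell import env gives the robot as it stands.
- The arm moves only by the tool play_rows, never from a script. Its argument "increments" is a list of rows, each a list of 5 numbers: the shift along the world's x, y, z in mm, then the turn about the world's z in degrees, then the closure, from 0 (fully open) to 1 (shut). In form: [[x, y, z, yaw, fingers], ...]. A call has 1 to 20 rows; each row shifts and turns the commanded pose from where the row before left it; what a row does not reach is not made up. A row lasts 1/8 s, in which the tool goes at most 62.5 mm and 10.7 degrees, less where a joint would pass 70% of its speed; a pose out of reach is approached as far as the arm can. A call is refused whole if a number of a shift passes 62.5 or a number of a turn 10.7, either way. A call with a gripper value outside its range is refused whole. The fingers move at their own pace and stop on an object; "newtons" is the grip in N (left out, the last holds). Time passes only in rows, so rows that do not move let the fingers close. It gives the time, the measured TCP pose, the force and the opening at its end, in the units of the state.
- env.state(): the state, without advancing time (a new reading comes with each control period).
- env.grab_frame(name): name is "scene" or "top"; returns the picture (384x512x3 uint8, red, green, blue); there is no depth.
- env.calibration(name): a dict with "fx", "fy", "cx", "cy" (pixels), "dist_coeffs" ([k1, k2, p1, p2, k3] as OpenCV has them; the pictures are not rectified), "R" (3x3) and "t" (3): a world point X has camera coordinates R X + t. Camera axes: x right, y down, z forward; pixel columns grow to the right and rows downward; lengths in mm; the calibration is good to about 2 mm. A picture is of the moment at which its call begins. calibration takes no time and is no camera call.
- env.job_done(): hands the job in, once; it reports no verdict.
The state is a dict: "time_s": time; "qpos": joint angles; "qvel": joint speeds; "effort": joint torques, N m; "ee_pos": TCP position; "ee_rot": TCP orientation; "force": force on the tool from outside, world axes, zero at the start; "torque": the same for the moment, N m; "gripper_width": finger opening in mm.
Only numpy, scipy, OpenCV 4.12 (cv2) and the standard library are available. Lean on these libraries where they do the work, as an engineer would, in place of code of your own. Each camera call takes 0.05 s, during which the arm holds its last target.

## Working session

There is one attempt and no reset: what is moved stays moved. The work goes in short steps, Python scripts to look and compute and a tool call to move; the robot and the scene stay as the last step left them, time stands still between calls to the robot, and variables do not carry over. Pictures are saved under pics/ and viewed, and the job is handed in when it is done.

Besides the shell and the picture viewer there is one more tool, called after ">>>" as name([rows], argument=value, ...), one row to a line, values as JSON. play_rows: Moves the arm, as the interface text tells. Its arguments: {"type":"object","properties":{"increments":{"type":"array"},"newtons":{"type":"number"}},"required":["increments"]}

```bash
ls; mkdir -p pics
python3 - <<'E'
from workcell import env
import cv2
print(env.state())
for n in("scene","top"):
    im=env.grab_frame(n); cv2.imwrite(f"pics/{n}0.png",cv2.resize(im[:,:,::-1],(800,600),interpolation=cv2.INTER_CUBIC))
    cv2.imwrite(f"pics/raw_{n}0.png",im[:,:,::-1])
    print(env.calibration(n))
E
```

```text
pics
{'time_s': 0.0, 'qpos': array([ 6.58903019e+01,  1.83514436e+01,  8.97053170e+01, -2.26029003e-03,
        7.20422120e+01, -1.14748906e+00]), 'qvel': array([-0.05501652, -0.04982389, -0.11788752, -0.07056402, -0.01803213,
       -0.02144746]), 'effort': array([-6.81897618e-04, -4.12478936e+01, -2.31966662e+01,  7.25296210e-02,
        4.58408170e-02, -1.55895227e-04]), 'ee_pos': array([224.15666529, 529.00428817, 227.12960239]), 'ee_rot': array([-1.79901004e+02,  1.66502275e-04,  1.57038490e+02]), 'force': array([0.14463952, 0.25247737, 0.10057084]), 'torque': array([ 3.98346684e-02, -7.79781158e-05,  3.28968681e-02]), 'gripper_width': 91.18893851854398}
{'fx': 461.2934578179397, 'fy': 461.2934578179397, 'cx': 255.15875866730119, 'cy': 184.82063100100902, 'dist_coeffs': array([0.05616268, 0.        , 0.        , 0.        , 0.        ]), 'R': array([[ 0.59529058, -0.80337907,  0.01453247],
       [-0.46744461, -0.36096611, -0.80696902],
       [ 0.65354776,  0.47358793, -0.59041494]]), 't': array([-407.7069064 ,  345.421489  , 1605.70756468])}
{'fx': 353.0325586253774, 'fy': 353.0325586253774, 'cx': 257.49869847991283, 'cy': 194.1240068982078, 'dist_coeffs': array([-0.10135109,  0.        ,  0.        ,  0.        ,  0.        ]), 'R': array([[ 0.01135794, -0.99993325, -0.00211733],
       [-0.98695071, -0.0108703 , -0.16065534],
       [ 0.1606216 ,  0.00391442, -0.9870083 ]]), 't': array([ -51.42723052,  630.28729114, 1098.59053566])}
```

View pics/scene0.png

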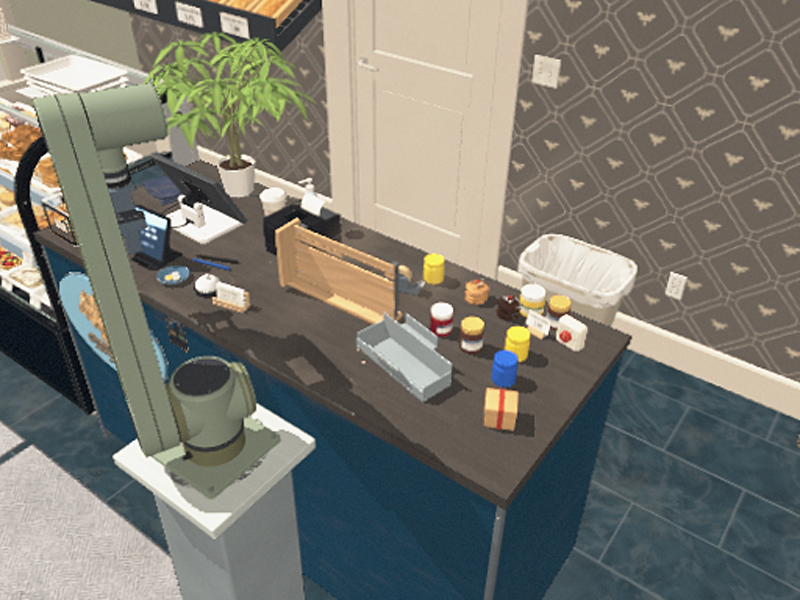

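View pics/top0.png

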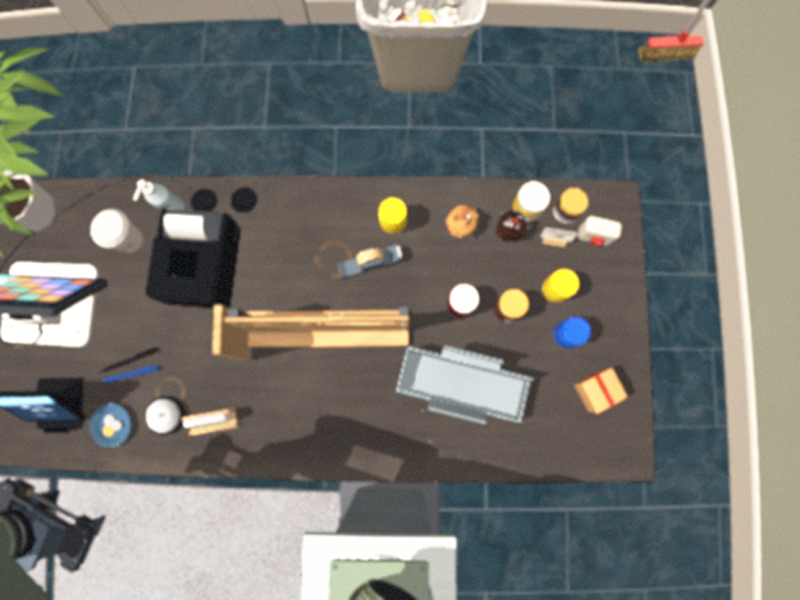

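```bash
cat > h.py <<'E'
import numpy as np, cv2
from workcell import env
_c={}
def cal(n):
    if n not in _c: _c[n]=env.calibration(n)
    c=_c[n]; K=np.array([[c['fx'],0,c['cx']],[0,c['fy'],c['cy']],[0,0,1]]); return K,np.array(c['dist_coeffs']),np.array(c['R']),np.array(c['t'])
def ray(n,p):
    K,d,R,t=cal(n); u=cv2.undistortPoints(np.array([[p]],float),K,d)[0,0]
    return -R.T@t, R.T@np.array([u[0],u[1],1])
def onz(n,p,z):
    o,d=ray(n,p); return o+d*(z-o[2])/d[2]
def proj(n,X):
    K,d,R,t=cal(n); return cv2.projectPoints(np.atleast_2d(np.array(X,float)),cv2.Rodrigues(R)[0],t,K,d)[0][:,0]
def tri(p1,p2):
    o1,d1=ray('scene',p1);o2,d2=ray('top',p2)
    A=np.stack([d1,-d2],1); s=np.linalg.lstsq(A,o2-o1,rcond=None)[0]
    a=o1+s[0]*d1;b=o2+s[1]*d2; return (a+b)/2,np.linalg.norm(a-b)
def crop(im,x0,y0,x1,y1,s,name):
    c=cv2.resize(im[y0:y1,x0:x1],None,fx=s,fy=s,interpolation=cv2.INTER_CUBIC)
    if c.ndim==3: c=c[:,:,::-1].copy()
    for x in range((x0//10+1)*10,x1,10):
        cv2.line(c,((x-x0)*s,0),((x-x0)*s,6 if x%50 else 14),(0,255,0),1)
        if x%20==0: cv2.putText(c,str(x),((x-x0)*s-10,24),0,.35,(0,255,0),1)
    for y in range((y0//10+1)*10,y1,10):
        cv2.line(c,(0,(y-y0)*s),(6 if y%50 else 14,(y-y0)*s),(0,255,0),1)
        if y%20==0: cv2.putText(c,str(y),(8,(y-y0)*s+4),0,.35,(0,255,0),1)
    cv2.imwrite(f'pics/{name}.png',c)
E
python3 - <<'E'
from h import *
t=cv2.imread('pics/raw_top0.png')[:,:,::-1]; s=cv2.imread('pics/raw_scene0.png')[:,:,::-1]
crop(t,245,165,385,270,5,'c_topbin')
crop(t,125,175,275,245,5,'c_toprack')
crop(s,165,130,325,260,5,'c_scene')
crop(s,270,170,400,280,6,'c_scener')
E
```

```text
(no output)
```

View pics/c_topbin.png

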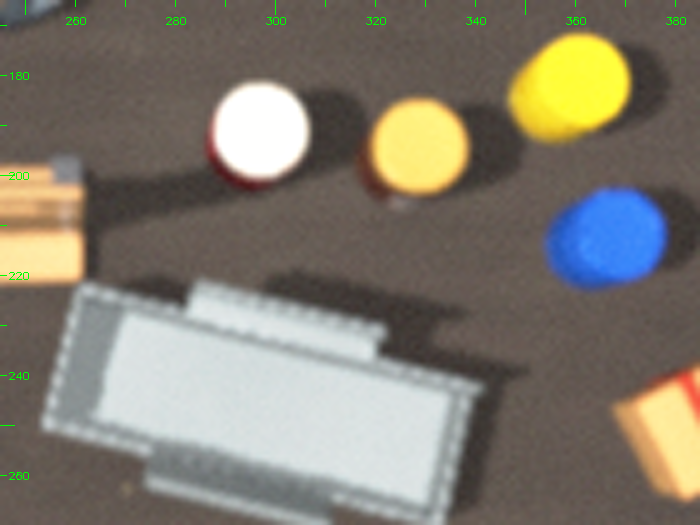

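View pics/c_toprack.png

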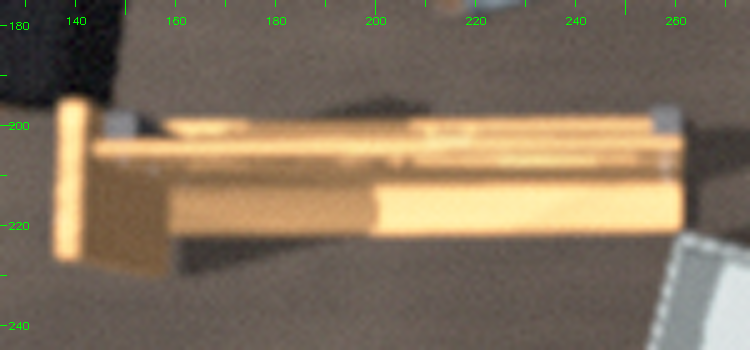

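View pics/c_scene.png

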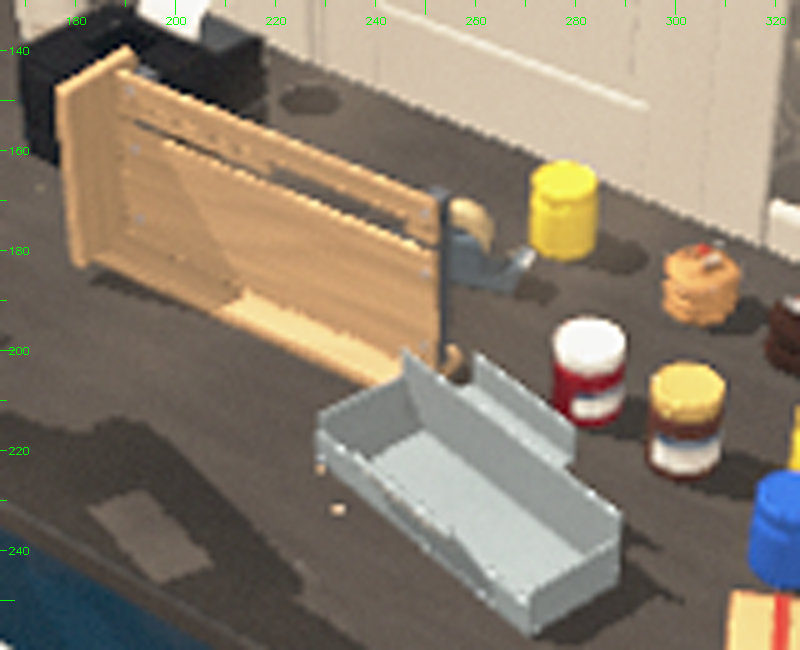

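View pics/c_scener.png

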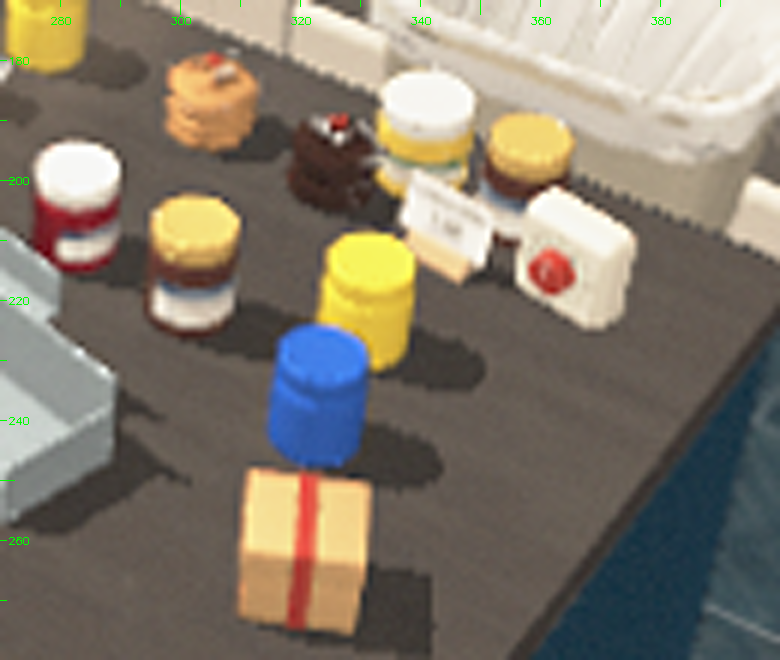

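```bash
cat >> h.py <<'E'
def T(p,P): # p=(x,y,yawdeg), P Nx3
    a=np.deg2rad(p[2]); P=np.atleast_2d(P).astype(float)
    return np.c_[p[0]+np.cos(a)*P[:,0]-np.sin(a)*P[:,1], p[1]+np.sin(a)*P[:,0]+np.cos(a)*P[:,1], P[:,2]]
def lines(segs,p):
    return [T(p,np.array(s)) for s in segs]
rack_segs=[[(0,-100,140),(0,242,140)],[(0,-100,0),(0,-100,192)],[(0,-100,192),(0,242,192)],[(8,-100,192),(8,242,192)],[(-30,-100,16),(-30,242,16)],[(-30,-100,16),(0,-100,16)],
 [(0,-72,140),(0,-72,166)],[(0,72,140),(0,72,166)],[(0,-72,166),(0,72,166)],[(0,-100,152),(0,-72,152)],[(-60,242,0),(-60,242,200)],[(-60,242,200),(0,242,200)],[(0,72,152),(0,242,152)]]
def binsegs(dz=35):
    s=[]
    for z in (70,):
        s+=[[(46,-131,z),(46,131,z)]]
    s+=[[(-46,-131,45),(46,-131,45)],[(-46,131,45),(46,131,45)],[(-46,-131,30),(-46,131,30)],[(46,131,45),(46,131,70)],[(46,-131,0),(46,-131,70)],[(-46,-131,0),(46,-131,0)],[(-46,131,0),(-46,131,45)],[(-46,-131,0),(-46,-131,45)],[(-46,-131,0),(-46,131,0)],
    [(63,-60,100),(63,60,100)],[(63,-60,66),(63,-60,100)],[(63,60,66),(63,60,100)],[(-64,-60,63),(-64,60,63)],[(-44,-60,28),(-64,-60,63)],[(-44,60,28),(-64,60,63)]]
    return s
def cyl(x,y,r,h,z0=0):
    a=np.linspace(0,2*np.pi,25); return [np.c_[x+r*np.cos(a),y+r*np.sin(a),0*a+z] for z in (z0,z0+h)]
def overlay(im,n,groups,x0,y0,x1,y1,s,name):
    c=cv2.resize(im[y0:y1,x0:x1],None,fx=s,fy=s,interpolation=cv2.INTER_CUBIC)[:,:,::-1].copy()
    for col,ls in groups:
        for L in ls:
            q=(proj(n,L)-[x0,y0]+.5)*s
            cv2.polylines(c,[np.round(q*8).astype(np.int32).reshape(-1,1,2)],False,col,1,cv2.LINE_AA,3)
    cv2.imwrite(f'pics/{name}.png',c)
E
python3 - <<'E'
from h import *
from scipy.optimize import least_squares
B=[('top',(261,222),(46,131,70)),('top',(341.5,242),(46,-131,70)),('top',(285,221.5),(63,60,100)),('top',(322,230.5),(63,-60,100)),
('scene',(246,200),(46,131,70)),('scene',(289,233),(46,-131,70)),('scene',(260.5,200.5),(63,60,100)),('scene',(280,216),(63,-60,100)),('scene',(288.5,246),(46,-131,0)),('scene',(271,257),(-46,-131,0))]
R=[('top',(261.8,222),(-30,-100,16)),('scene',(252.5,170),(0,-100,192)),('scene',(189,143.5),(0,242,192)),('scene',(252,180),(0,-100,140))]
def fit(L,p0):
    f=lambda p:np.concatenate([proj(n,T(p,P))[0]-px for n,px,P in L])
    r=least_squares(f,p0,loss='soft_l1'); print(r.x.round(2),np.round(r.fun.reshape(-1,2),1).tolist()); return r.x
b=fit(B,(480,-150,0)); r=fit(R,(600,100,0))
J=[]
for nm,pt,z,r_ in(('berry',(296.8,191),72,30),('fig',(328.5,193.7),80,30)):
    X=onz('top',pt,z); print(nm,X.round(1)); J.append((X,r_,z))
t=cv2.imread('pics/raw_top0.png')[:,:,::-1]; s=cv2.imread('pics/raw_scene0.png')[:,:,::-1]
G=[((0,0,255),lines(binsegs(),b)),((255,0,0),lines(rack_segs,r))]+[((0,255,0),cyl(X[0],X[1],r_,z)) for X,r_,z in J]
overlay(t,'top',G,125,165,385,280,3,'o_top'); overlay(s,'scene',G,165,130,325,260,5,'o_scene')
E
```

```text
[ 463.19 -174.06  -13.45] [[0.3, 0.0], [0.3, 0.1], [0.0, -0.0], [0.9, 0.4], [-0.6, -1.0], [0.4, -0.5], [-0.6, -0.6], [0.3, -1.0], [-0.1, 0.1], [-0.6, 0.0]]
[ 5.7683e+02  3.9370e+01 -4.0000e-02] [[0.3, -1.1], [-0.6, 0.5], [-0.2, -0.4], [-0.2, 1.1]]
berry [ 638.9 -170.2   72. ]
fig [ 629.9 -270.6   80. ]
```

View pics/o_top.png

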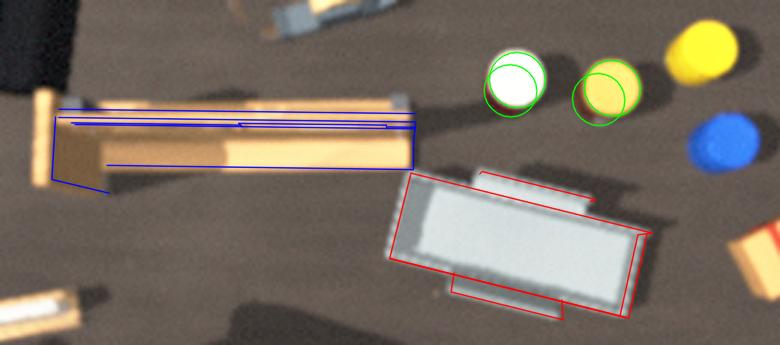

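View pics/o_scene.png

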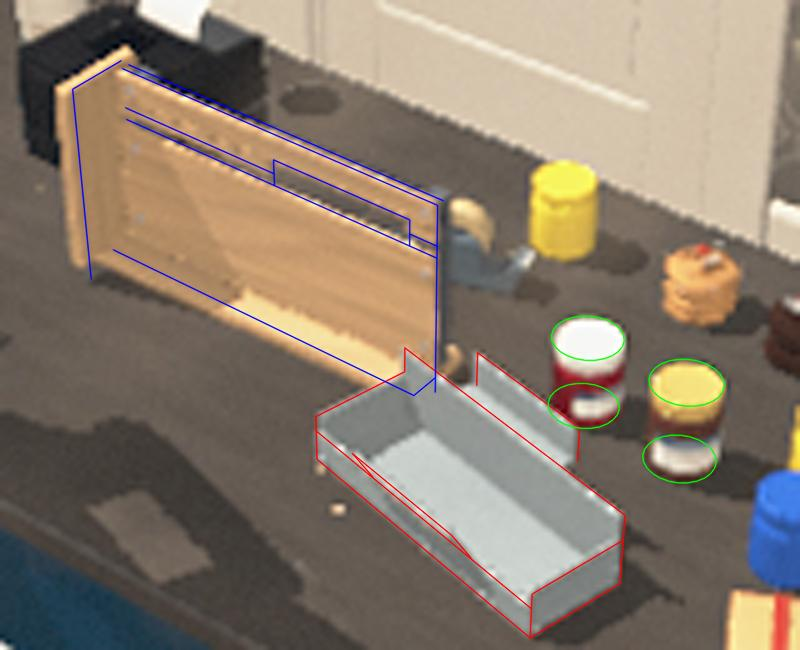

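Run:
```python
from h import *
t=cv2.imread('pics/raw_top0.png')[:,:,::-1]; s=cv2.imread('pics/raw_scene0.png')[:,:,::-1]
crop(t,220,190,290,235,10,'d1'); crop(t,130,190,200,235,10,'d2'); crop(s,205,155,275,215,11,'d3'); crop(s,172,135,230,195,11,'d4')
```

```text
(no output)
```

View pics/d1.png

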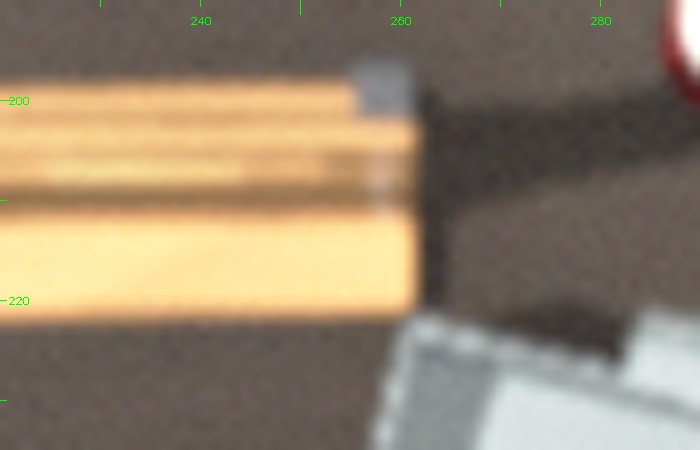

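View pics/d2.png

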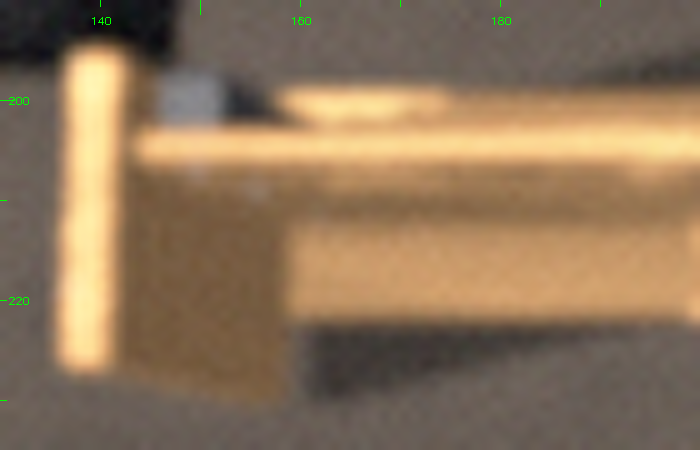

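View pics/d3.png

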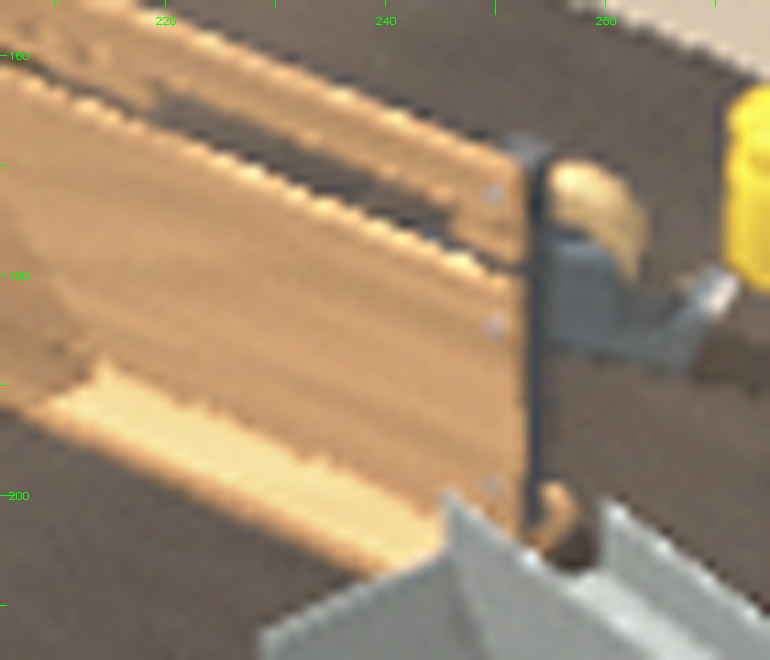

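View pics/d4.png

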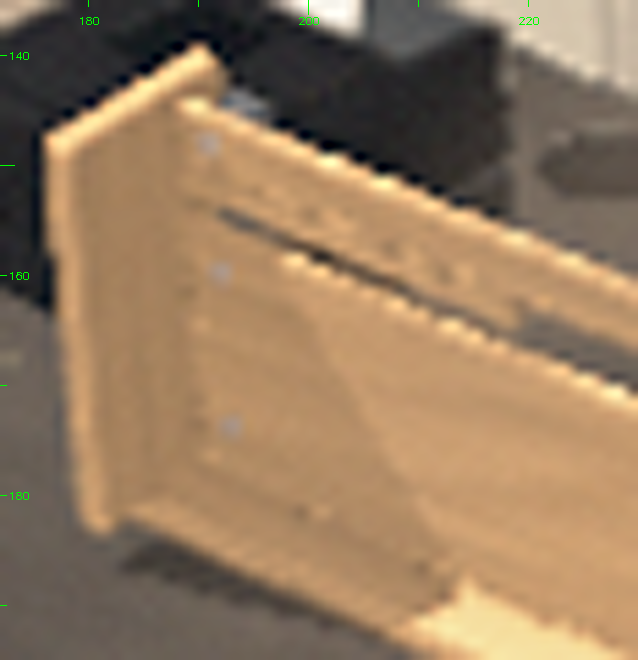

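Run:
```python
from h import *
from scipy.optimize import least_squares
R=[('top',(261.5,205.3),(0,-100,192)),('top',(143.5,206.3),(0,242,192)),('top',(261.5,221.7),(-30,-100,16)),('top',(141.5,227),(-60,242,200)),
('scene',(252.3,170),(0,-100,192)),('scene',(252.3,180.5),(0,-100,140)),('scene',(246.1,177.5),(0,-72,152)),('scene',(246.1,174.6),(0,-72,166)),('scene',(219,163.3),(0,72,166)),('scene',(188.5,144.2),(0,242,192)),('scene',(178.3,149.8),(-60,242,200)),('scene',(182.3,183.7),(-60,242,0))]
B=[('top',(261,222),(46,131,70)),('top',(341.5,242),(46,-131,70)),('top',(285,221.5),(63,60,100)),('top',(322,230.5),(63,-60,100)),
('scene',(246,200),(46,131,70)),('scene',(289,233),(46,-131,70)),('scene',(260.5,200.5),(63,60,100)),('scene',(280,216),(63,-60,100)),('scene',(288.5,246),(46,-131,0)),('scene',(271,257),(-46,-131,0))]
def fit(L,p0):
    f=lambda p:np.concatenate([proj(n,T(p,P))[0]-np.array(px)+.4 for n,px,P in L])
    r=least_squares(f,p0,loss='soft_l1'); print(r.x.round(2),np.round(r.fun.reshape(-1,2),1).tolist()); return r.x
r=fit(R,(600,100,0)); b=fit(B,(480,-150,0))
for q in ('top','scene'): fit([x for x in R if x[0]==q],r); fit([x for x in B if x[0]==q],b)
J=[]
for nm,pt,z,r_ in(('berry',(296.4,190.6),72,30),('fig',(328.1,193.3),80,30)):
    X=onz('top',pt,z); print(nm,X.round(1)); J.append((X,r_,z))
for nm,pt,z in(('berry',(282,198.5),72),('fig',(302.2,206.5),80)):
    print(onz('scene',(pt[0]-.4,pt[1]-.4),z).round(1))
t=cv2.imread('pics/raw_top0.png')[:,:,::-1]; s=cv2.imread('pics/raw_scene0.png')[:,:,::-1]
G=[((0,0,255),lines(binsegs(),b)),((255,0,0),lines(rack_segs,r))]+[((0,255,0),cyl(X[0],X[1],r_,z)) for X,r_,z in J]
overlay(t,'top',G,125,165,385,280,3,'o_top'); overlay(s,'scene',G,165,130,325,260,5,'o_scene')
```

```text
[574.84  41.28   1.  ] [[1.1, 0.2], [-0.1, -0.2], [0.6, -0.4], [0.1, -0.2], [-0.4, 0.7], [-0.5, 0.8], [0.2, -1.0], [0.2, -0.9], [-0.4, -1.3], [-0.6, -0.2], [-0.2, -1.6], [-0.4, 2.6]]
[ 464.25 -172.21  -13.51] [[0.1, 0.1], [0.1, 0.2], [-0.1, 0.0], [0.7, 0.5], [-0.4, -0.9], [0.6, -0.5], [-0.4, -0.5], [0.5, -0.9], [0.0, 0.2], [-0.5, 0.0]]
[574.52  42.54   1.06] [[0.7, 0.2], [-0.6, -0.0], [0.2, -0.3], [-0.3, 0.0]]
[ 464.76 -171.71  -13.38] [[-0.1, -0.0], [-0.0, -0.1], [-0.3, -0.1], [0.5, 0.2]]
[573.64  39.01   0.77] [[-0.2, 1.1], [-0.3, 1.2], [0.4, -0.6], [0.4, -0.6], [-0.1, -1.1], [-0.3, -0.0], [0.1, -1.4], [-0.1, 2.8]]
[ 462.6  -173.56  -13.61] [[-0.3, -0.6], [0.6, -0.0], [-0.3, -0.2], [0.5, -0.5], [0.0, 0.6], [-0.5, 0.5]]
berry [ 640.2 -169.    72. ]
fig [ 631.2 -269.3   80. ]
[ 631.8 -173.2   72. ]
[ 629.  -271.5   80. ]
```

View pics/o_top.png

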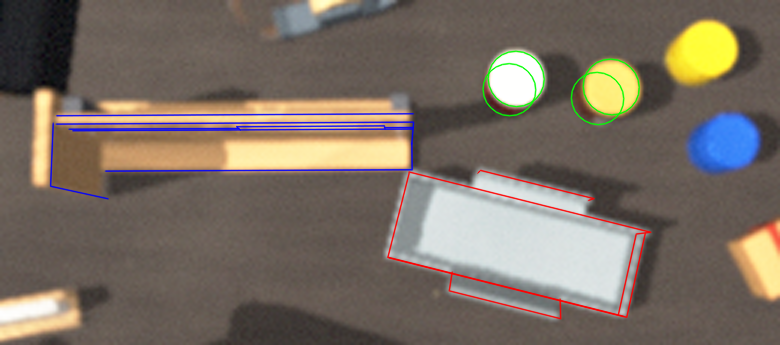

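View pics/o_scene.png

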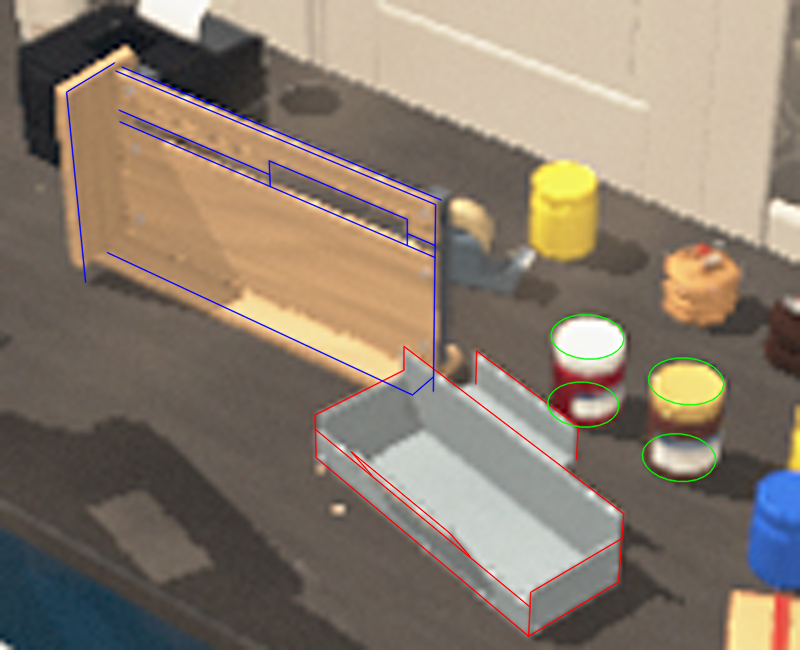

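```bash
cat > fit.py <<'E'
from h import *
from scipy.optimize import least_squares
def fit(L,p0):
    f=lambda p:np.concatenate([proj(n,T(p,P))[0]-np.array(px)+.4 for n,px,P in L])
    r=least_squares(f,p0,loss='soft_l1'); print(r.x.round(2),np.round(r.fun.reshape(-1,2),1).tolist()); return r.x
E
python3 - <<'E'
from fit import *
R=[('top',(261.5,205.3),(0,-100,192)),('top',(143.5,206.3),(0,242,192)),('top',(261.5,221.7),(-30,-100,16)),('top',(141.5,227),(-60,242,200)),
('scene',(252.3,170),(0,-100,192)),('scene',(252.3,180.5),(0,-100,140)),('scene',(246.1,177.5),(0,-72,152)),('scene',(246.1,174.6),(0,-72,166)),('scene',(219,163.3),(0,72,166)),('scene',(219,166),(0,72,152)),('scene',(188.5,144.2),(0,242,192)),('scene',(198,158.5),(0,200,140))]
r=fit(R,(600,100,0))
fit(R[:4],r);fit(R[4:],r)
E
```

```text
[574.56  40.76   0.99] [[1.3, 0.3], [0.1, -0.1], [0.8, -0.3], [0.3, -0.1], [-0.3, 0.8], [-0.4, 0.9], [0.2, -0.9], [0.2, -0.8], [-0.3, -1.3], [-0.2, -1.2], [-0.6, -0.2], [-2.0, -1.2]]
[574.52  42.54   1.06] [[0.7, 0.2], [-0.6, -0.0], [0.2, -0.3], [-0.3, 0.0]]
[571.94  36.99   0.61] [[-0.1, 1.5], [-0.2, 1.6], [0.5, -0.2], [0.5, -0.2], [0.1, -0.7], [0.2, -0.7], [-0.1, 0.2], [-1.5, -0.8]]
```

```bash
cat > plan.py <<'E'
import numpy as np
from collections import deque
def seg(a,b):
    a,b=np.array(a,float),np.array(b,float); n=max(2,int(np.hypot(*(b-a))/.5)+1); return a+(b-a)*np.linspace(0,1,n)[:,None]
# rel to hook corner point H: underside of tab at wall outer face (46,66)
P=[(-4,-66),(0,-66),(0,0),(17,0),(17,34),(13,34),(13,4),(-4,4),(-4,-66)]
pts=np.vstack([seg(P[i],P[i+1]) for i in range(len(P)-1)]+[seg((-92,-66),(0,-66))])
def run(thmax,c):
    ths=np.arange(0,thmax+.1,1.); xs=np.arange(-40,12,.5); zs=np.arange(110,185,.5)
    free=np.zeros((len(ths),len(xs),len(zs)),bool)
    for k,t in enumerate(np.deg2rad(ths)):
        X=pts[:,0]*np.cos(t)+pts[:,1]*np.sin(t); Z=-pts[:,0]*np.sin(t)+pts[:,1]*np.cos(t)
        for i,x in enumerate(xs):
            ax=(X+x)[:,None]; az=Z[:,None]+zs
            inx=(ax>-c)&(ax<8+c)
            bad=inx&((az<140+c)&(az>-100)|((az>166-c)&(az<192+c)))
            free[k,i]=~bad.any(0)
    # start: thmax, x=-40,z any ; goal th=0, x~-4, z=140+c
    seen=np.zeros_like(free); par={}
    q=deque()
    k=len(ths)-1
    s=(k,0,int((130-110)/.5)); q.append(s); seen[s]=1; par[s]=None
    best=None
    while q:
        n=q.popleft()
        if n[0]==0 and xs[n[1]]>-10 and zs[n[2]]>=140 and zs[n[2]]<150 : best=n;break
        for d in((1,0,0),(-1,0,0),(0,1,0),(0,-1,0),(0,0,1),(0,0,-1)):
            m=tuple(np.add(n,d))
            if min(m)<0 or m[0]>=len(ths) or m[1]>=len(xs) or m[2]>=len(zs): continue
            if free[m] and not seen[m]: seen[m]=1; par[m]=n; q.append(m)
    if not best: 
        a=np.argwhere(seen); i=a[np.argmin(a[:,0])]; print('none; min th',ths[i[0]],xs[i[1]],zs[i[2]], 'max x at thmax', xs[np.argwhere(seen[-1])[:,0].max()]); return
    path=[];n=best
    while n: path.append((ths[n[0]],xs[n[1]],zs[n[2]])); n=par[n]
    return path[::-1]
if __name__=='__main__':
    for th in (26,28,30,35,45):
        for c in (0,.5,1,1.5,2):
            p=run(th,c); print(th,c,bool(p))
            if not p: break
    p=run(30,.5)
    if p: print(p[::6])
E
python3 plan.py
```

```text
none; min th 0.0 -40.0 110.0 max x at thmax -18.5
26 0 False
28 0 True
none; min th 0.0 -40.0 110.0 max x at thmax -19.5
28 0.5 False
30 0 True
30 0.5 True
none; min th 0.0 -40.0 110.0 max x at thmax -20.0
30 1 False
35 0 True
35 0.5 True
35 1 True
none; min th 0.0 -40.0 110.0 max x at thmax -20.5
35 1.5 False
45 0 True
45 0.5 True
45 1 True
45 1.5 True
45 2 True
[(np.float64(30.0), np.float64(-40.0), np.float64(130.0)), (np.float64(30.0), np.float64(-37.0), np.float64(130.0)), (np.float64(30.0), np.float64(-34.0), np.float64(130.0)), (np.float64(30.0), np.float64(-31.0), np.float64(130.0)), (np.float64(30.0), np.float64(-28.0), np.float64(130.0)), (np.float64(30.0), np.float64(-26.0), np.float64(131.0)), (np.float64(30.0), np.float64(-25.0), np.float64(133.0)), (np.float64(30.0), np.float64(-23.5), np.float64(134.5)), (np.float64(30.0), np.float64(-22.5), np.float64(136.5)), (np.float64(30.0), np.float64(-21.5), np.float64(138.5)), (np.float64(30.0), np.float64(-20.5), np.float64(140.5)), (np.float64(30.0), np.float64(-19.5), np.float64(142.5)), (np.float64(30.0), np.float64(-18.0), np.float64(144.0)), (np.float64(30.0), np.float64(-17.0), np.float64(146.0)), (np.float64(30.0), np.float64(-16.0), np.float64(148.0)), (np.float64(28.0), np.float64(-15.0), np.float64(149.0)), (np.float64(25.0), np.float64(-13.5), np.float64(149.0)), (np.float64(22.0), np.float64(-12.0), np.float64(149.0)), (np.float64(19.0), np.float64(-10.5), np.float64(149.0)), (np.float64(16.0), np.float64(-9.0), np.float64(149.0)), (np.float64(12.0), np.float64(-8.0), np.float64(149.0)), (np.float64(9.0), np.float64(-6.5), np.float64(149.0)), (np.float64(5.0), np.float64(-5.5), np.float64(149.0)), (np.float64(1.0), np.float64(-4.5), np.float64(149.0))]
```

>>> play_rows([
  [13.4,-49.2,0,-5.75,0],
  [13.4,-49.2,0,-5.75,0],
  [13.4,-49.2,0,-5.75,0],
  [13.4,-49.2,0,-5.75,0],
  [13.4,-49.2,0,-5.75,0],
  [13.4,-49.2,0,-5.75,0],
  [13.4,-49.2,0,-5.75,0],
  [13.4,-49.2,-14,-5.75,0],
  [13.4,-49.2,-14,-5.75,0],
  [13.4,-49.2,-14,-5.75,0],
  [13.4,-49.2,-14,-5.75,0],
  [13.4,-49.2,-14,-5.75,0],
  [13.4,-49.2,-14,-5.75,0],
  [13.4,-49.2,-14,-5.75,0],
  [0,0,0,0,0],
  [0,0,0,0,0],
  [0,0,0,0,0],
])

```text
time_s: 2.22
ee_pos: [411.6, -158.2, 130.2]
ee_rot: [180.0, -0.0, 76.6]
force: [-0.4, -0.1, 0.3]
gripper_width: 91.1
```

>>> play_rows([
  [0,-1.5,-20,0,0],
  [0,0,-20,0,0],
  [0,0,-20,0,0],
  [0,0,-20,0,0],
  [0,0,-6,0,0],
  [0,0,0,0,0],
  [0,0,0,0,0],
])

```text
time_s: 3.1
ee_pos: [412.5, -160.8, 44.8]
ee_rot: [179.9, 0.0, 76.6]
force: [-0.1, -0.9, -0.0]
gripper_width: 91.4
```

```bash
cat > snap.py <<'E'
import sys
from h import *
tag=sys.argv[1]
st=env.state(); print(st['time_s'],st['ee_pos'].round(1),st['ee_rot'].round(1),st['force'].round(1),round(st['gripper_width'],1))
for n,a in(('scene',(165,110,345,265)),('top',(125,160,385,285))):
    im=env.grab_frame(n); cv2.imwrite(f'pics/raw_{n}_{tag}.png',im[:,:,::-1])
    crop(im,*a,4 if n=='scene' else 3,f'{n}_{tag}')
E
python3 snap.py a
```

```text
3.1 [ 412.5 -160.8   44.8] [179.9   0.   76.6] [-0.1 -0.9 -0. ] 91.4
```

View pics/scene_a.png

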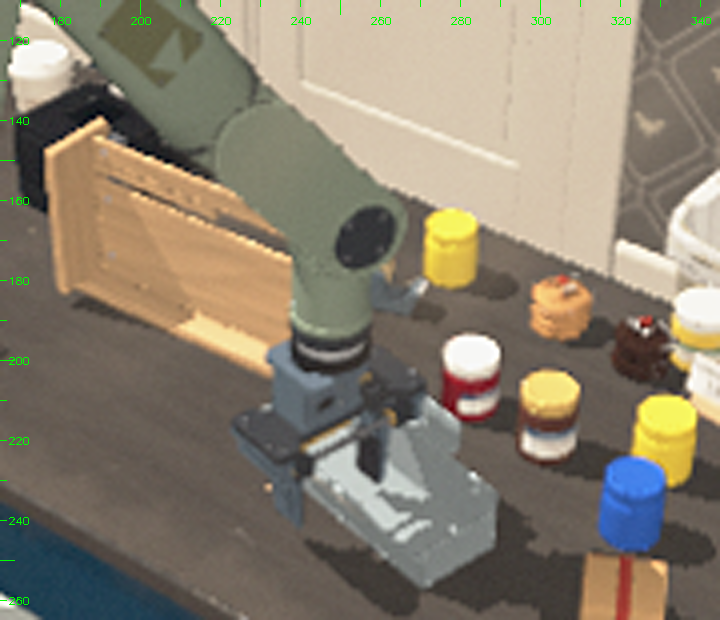

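>>> play_rows([
  [0,0,0,0,1],
  [0,0,0,0,1],
  [0,0,0,0,1],
  [0,0,0,0,1],
  [0,0,0,0,1],
  [0,0,0,0,1],
  [0,0,0,0,1],
  [0,0,0,0,1],
], newtons=8)

```text
time_s: 4.2
ee_pos: [412.0, -160.9, 44.0]
ee_rot: [180.0, -0.0, 76.5]
force: [-0.8, 0.4, 1.9]
gripper_width: 24.2
```

>>> play_rows([
  [2.2,-0.5,4,0,1],
  [2.3,-0.5,4.2,0,1],
  [2.3,-0.6,4.2,0,1],
  [2.3,-0.6,4.3,0,1],
  [2.8,-0.7,4,0,1],
  [2.9,-0.7,3.7,0,1],
  [2.9,-0.7,3.6,0,1],
  [3.0,-0.7,3.5,0,1],
  [3.5,-0.8,3.2,0,1],
  [3.5,-0.8,3.1,0,1],
  [3.5,-0.8,3.1,0,1],
  [3.7,-0.9,3.1,0,1],
  [0,0,0,0,1],
  [0,0,0,0,1],
], newtons=15)

```text
time_s: 5.95
ee_pos: [448.1, -169.8, 88.8]
ee_rot: [179.8, 0.0, 76.5]
force: [-1.0, -2.2, 6.5]
gripper_width: 6.1
```

```bash
python3 snap.py b
```

```text
5.95 [ 448.1 -169.8   88.8] [179.8   0.   76.5] [-1.  -2.2  6.5] 6.1
```

View pics/scene_b.png

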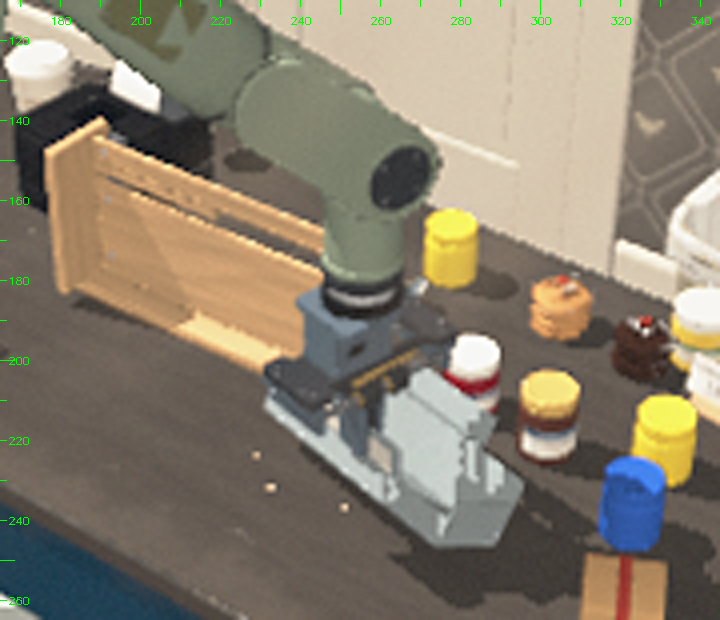

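>>> play_rows([
  [0,0,0,0,1],
  [0,0,0,0,1],
  [-4,0,8,0,1],
  [-4,0,12,0,1],
  [-4,0,15,0,1],
  [-4,0,15,0,1],
  [-4,0,15,0,1],
  [-4,0,10,0,1],
  [0,0,0,0,1],
  [0,0,0,0,1],
], newtons=40)

```text
time_s: 7.3
ee_pos: [422.6, -169.0, 162.6]
ee_rot: [-180.0, -0.0, 76.5]
force: [1.2, 0.7, -2.9]
gripper_width: 6.0
```

```bash
python3 snap.py c
```

```text
7.3 [ 422.6 -169.   162.6] [-180.    -0.    76.5] [ 1.2  0.7 -2.9] 6.0
```

View pics/scene_c.png

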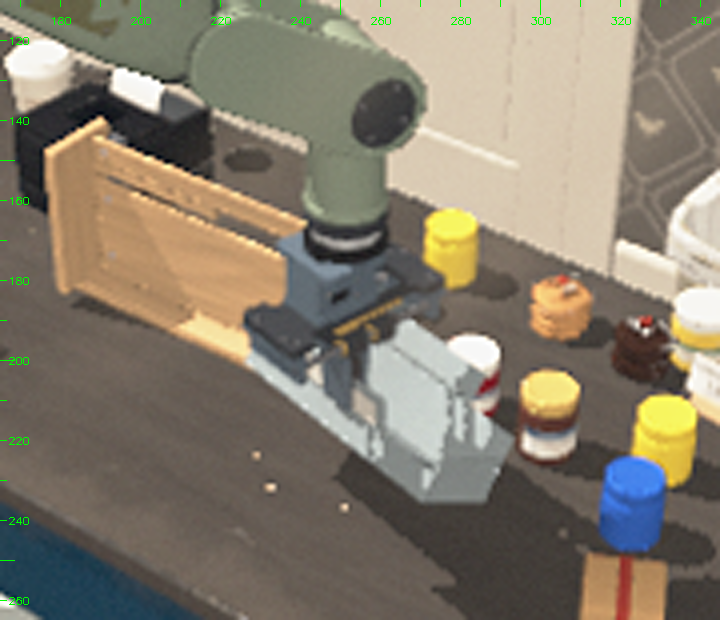

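View pics/top_c.png

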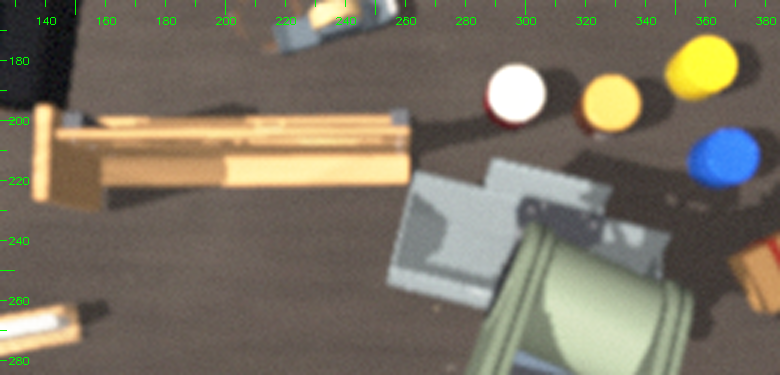

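Run:
```python
from h import *
t=cv2.imread('pics/raw_top_c.png')[:,:,::-1]; s=cv2.imread('pics/raw_scene_c.png')[:,:,::-1]
crop(t,250,205,355,260,7,'e1'); crop(s,222,180,302,245,9,'e2')
```

```text
(no output)
```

View pics/e1.png

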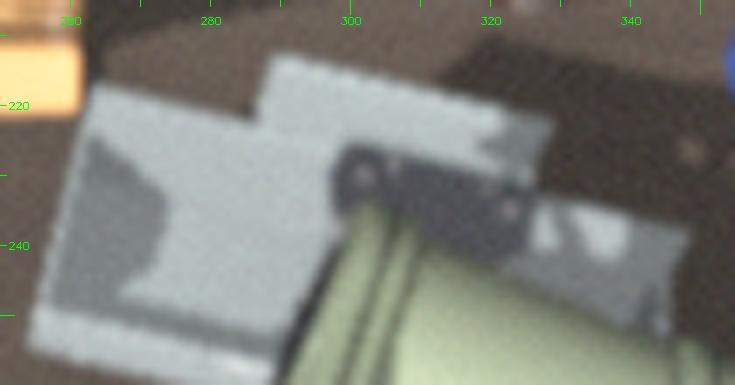

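View pics/e2.png

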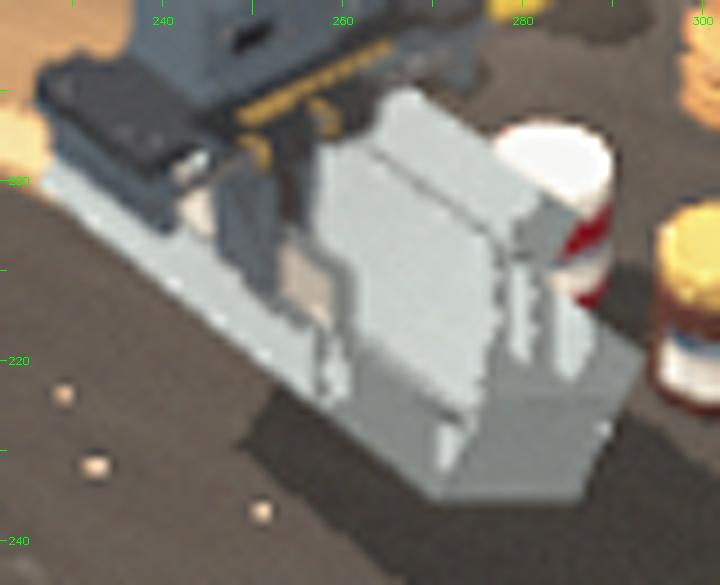

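```bash
cat >> fit.py <<'E'
from scipy.spatial.transform import Rotation as Ro
def T6(p,P): # x,y,z of bin_center (z35), yaw,tilt(front up = +rot about y), roll
    P=np.atleast_2d(P).astype(float)-[0,0,35]
    return Ro.from_euler('ZYX',[p[3],p[4],p[5]],degrees=True).apply(P)+p[:3]
def fit6(L,p0,roll=True):
    f=lambda p:np.concatenate([proj(n,T6(np.r_[p,[]] if roll else np.r_[p[:5],0],P))[0]-np.array(px)+.4 for n,px,P in L])
    r=least_squares(f,p0,loss='soft_l1'); print(r.x.round(2),np.round(r.fun.reshape(-1,2),1).tolist()); return r.x
E
python3 - <<'E'
from fit import *
L=[('top',(263.5,217.3),(46,131,70)),('top',(289.5,213),(63,60,100)),('top',(329,222.5),(63,-60,100)),('top',(348.5,238.5),(46,-131,70)),('top',(254,254.5),(-46,131,45)),
('scene',(268,190),(63,60,100)),('scene',(293.5,219.5),(46,-131,70)),('scene',(286.3,235.3),(46,-131,0)),('scene',(270.3,235.3),(-46,-131,0))]
p=fit6(L,(470,-170,130,-13.5,30,0)); 
ee=np.array([422.6,-169,162.6])
for nm,P in(('strip',(-54,0,45)),('H',(46,0,66))): print(nm,T6(p,P).round(1),(T6(p,P)-ee).round(1))
p=fit6(L,(470,-170,130,-13.5,30,0),False)
for nm,P in(('strip',(-54,0,45)),('H',(46,0,66))): print(nm,T6(p,P).round(1),(T6(p,P)-ee).round(1))
E
```

```text
[ 462.2  -177.13  120.74  -14.78   29.89   -2.75] [[0.1, 0.4], [-0.4, 0.1], [-0.3, 0.2], [0.4, -0.1], [1.8, -7.1], [-2.5, -0.4], [0.1, -0.4], [-0.1, 0.5], [-0.1, 0.2]]
strip [[ 421.9 -166.   156.3]] [[-0.7  3.  -6.3]]
H [[ 516.1 -189.8  124.7]] [[ 93.5 -20.8 -37.9]]
[ 461.82 -176.96  124.63  -13.     30.38    0.  ] [[-0.0, 0.5], [-0.2, 0.1], [-0.1, 0.1], [0.2, -0.2], [2.2, -6.7], [-2.6, -1.4], [0.1, -0.1], [-0.5, 0.5], [-0.0, 0.4]]
strip [[ 421.4 -167.6  160.6]] [[-1.2  1.4 -2. ]]
H [[ 515.8 -189.4  128.1]] [[ 93.2 -20.4 -34.5]]
```

Run:
```python
from fit import *
L=[('top',(263.5,217.3),(46,131,70)),('top',(289.5,213),(63,60,100)),('top',(329,222.5),(63,-60,100)),('top',(348.5,238.5),(46,-131,70)),('top',(254,254.5),(-46,131,0)),
('scene',(286.5,204),(63,-60,100)),('scene',(293.5,219.5),(46,-131,70)),('scene',(286.3,235.3),(46,-131,0)),('scene',(270.3,235.3),(-46,-131,0))]
ee=np.array([422.6,-169,162.6])
for roll in (1,0):
  p=fit6(L,(470,-170,130,-13.5,30,0),roll)
  for nm,P in(('strip',(-54,0,45)),('H',(46,0,66))):
    d=(T6(p,P)-ee)[0]; a=np.deg2rad(-13.5); print(nm,d.round(1),'along jaw',d[0]*np.cos(a)+d[1]*np.sin(a),'lat',-d[0]*np.sin(a)+d[1]*np.cos(a))
```

```text
[ 462.84 -176.85  121.73  -14.54   30.58   -1.84] [[0.2, -0.0], [-0.2, -0.3], [-0.2, -0.0], [0.2, -0.1], [0.4, 0.1], [-0.0, -0.5], [0.1, -0.2], [-0.4, 0.6], [-0.2, 0.1]]
strip [ 0.2  2.8 -4.8] along jaw -0.4320484601576009 lat 2.8262757289239797
H [ 94.1 -20.8 -37.6] along jaw 96.33635059499113 lat 1.7509935224036042
[ 462.78 -176.64  124.43  -13.43   30.48    0.  ] [[0.1, -0.1], [-0.1, -0.3], [-0.1, -0.0], [0.1, -0.2], [0.3, 0.3], [0.0, -0.7], [0.1, -0.0], [-0.6, 0.5], [-0.2, 0.3]]
strip [-0.1  2.  -2.2] along jaw -0.6089095279269486 lat 1.8954986503284597
H [ 94.  -20.5 -34.8] along jaw 96.22426429634433 lat 2.0215559108085763
```

Run:
```python
from plan import pts
import numpy as np
def clr(x,z,th):
    t=np.deg2rad(th); X=pts[:,0]*np.cos(t)+pts[:,1]*np.sin(t)+x; Z=-pts[:,0]*np.sin(t)+pts[:,1]*np.cos(t)+z
    best=1e9
    for a,b,c,d in((0,8,0,140),(0,8,166,192)):
        dx=np.maximum(np.maximum(a-X,X-b),0);dz=np.maximum(np.maximum(c-Z,Z-d),0)
        dd=np.hypot(dx,dz); ins=(dd==0); dep=np.minimum(np.minimum(X-a,b-X),np.minimum(Z-c,d-Z))
        dd=np.where(ins,-dep,dd); best=min(best,dd.min())
    return best
for th in(30.5,35,40):
    print('th',th)
    for x in range(-30,-8,1):
        zs=np.arange(115,165,.25); c=[clr(x,z,th) for z in zs]; i=int(np.argmax([cc if zs[k]<152 else -9 for k,cc in enumerate(c)]))
        fr=zs[np.array(c)>0]; print(x,zs[i],round(c[i],2),(fr.min(),fr.max()) if len(fr) else None,end=' | ')
    print()
```

```text
th 30.5
-30 136.5 6.98 (np.float64(122.5), np.float64(144.25)) | -29 136.75 6.34 (np.float64(124.25), np.float64(143.75)) | -28 137.5 5.8 (np.float64(126.0), np.float64(143.25)) | -27 138.0 5.25 (np.float64(127.75), np.float64(143.25)) | -26 138.5 4.64 (np.float64(129.25), np.float64(143.25)) | -25 139.25 4.05 (np.float64(131.0), np.float64(143.25)) | -24 139.75 3.55 (np.float64(132.75), np.float64(143.25)) | -23 140.25 2.94 (np.float64(134.5), np.float64(143.25)) | -22 140.75 2.34 (np.float64(136.25), np.float64(143.25)) | -21 141.5 1.8 (np.float64(137.5), np.float64(143.25)) | -20 142.0 1.25 (np.float64(139.25), np.float64(144.0)) | -19 143.5 1.15 (np.float64(141.0), np.float64(145.75)) | -18 145.25 1.13 (np.float64(142.75), np.float64(147.5)) | -17 147.0 1.1 (np.float64(144.5), np.float64(149.25)) | -16 148.5 1.12 (np.float64(146.25), np.float64(151.0)) | -15 150.0 1.3 (np.float64(148.0), np.float64(152.75)) | -14 150.5 1.87 (np.float64(148.75), np.float64(154.5)) | -13 151.25 2.4 (np.float64(148.75), np.float64(156.0)) | -12 151.75 3.0 (np.float64(148.75), np.float64(157.75)) | -
[... 2014 characters left out ...]
51.75)) | -20 147.75 3.28 (np.float64(142.75), np.float64(152.75)) | -19 149.0 3.25 (np.float64(143.75), np.float64(154.0)) | -18 150.0 3.22 (np.float64(145.0), np.float64(155.5)) | -17 151.25 3.26 (np.float64(146.0), np.float64(156.5)) | -16 151.75 2.82 (np.float64(147.25), np.float64(157.75)) | -15 151.75 2.05 (np.float64(148.25), np.float64(159.0)) | -14 151.75 1.28 (np.float64(149.5), np.float64(160.0)) | -13 151.75 0.82 (np.float64(151.0), np.float64(161.25)) | -12 151.75 0.82 (np.float64(151.0), np.float64(162.25)) | -11 151.75 0.82 (np.float64(151.0), np.float64(163.5)) | -10 151.75 0.82 (np.float64(151.0), np.float64(164.75)) | -9 151.75 0.82 (np.float64(151.0), np.float64(164.75)) |
```

>>> play_rows([
  [0,15,2,1.5,1],
  [0,20,2,2,1],
  [0,25,2,2.5,1],
  [0,25,2,2.5,1],
  [0,25,0,2.5,1],
  [0,25,0,2.5,1],
  [2,25,0,1,1],
  [3,25,0,0,1],
  [3,15,0,0,1],
  [2,6,0,0,1],
  [0,0,0,0,1],
  [0,0,0,0,1],
])

```text
time_s: 8.9
ee_pos: [432.7, 36.3, 170.9]
ee_rot: [-180.0, 0.0, 91.0]
force: [-0.5, -0.8, -2.5]
gripper_width: 5.8
```

```bash
python3 snap.py d
```

```text
8.9 [432.7  36.3 170.9] [-180.    0.   91.] [-0.5 -0.8 -2.5] 5.8
```

View pics/scene_d.png

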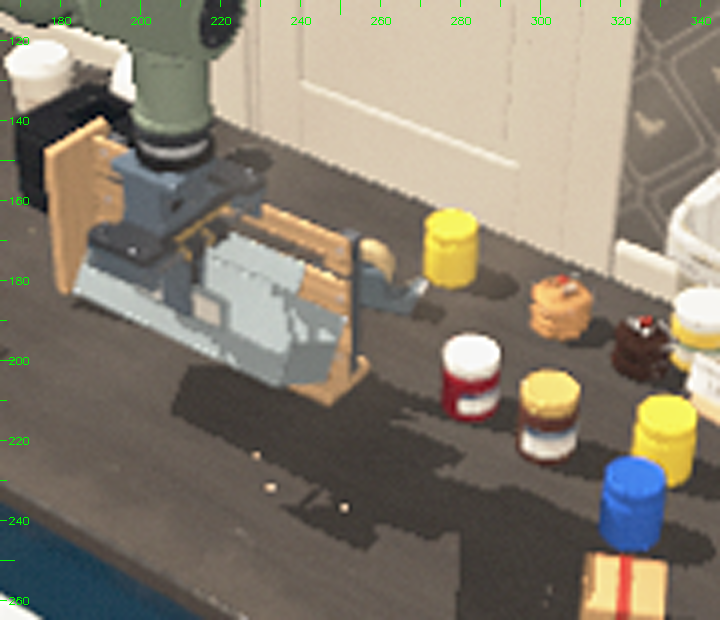

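View pics/top_d.png

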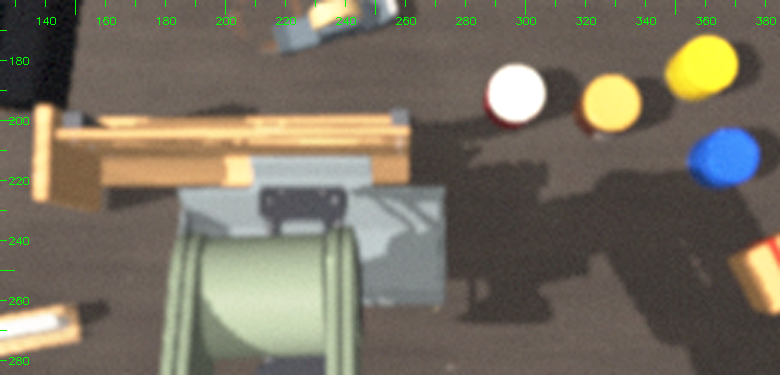

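Run:
```python
from h import *
t=cv2.imread('pics/raw_top_d.png')[:,:,::-1]; s=cv2.imread('pics/raw_scene_d.png')[:,:,::-1]
crop(t,178,195,283,245,7,'e1'); crop(s,180,155,265,215,9,'e2')
```

```text
(no output)
```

View pics/e1.png

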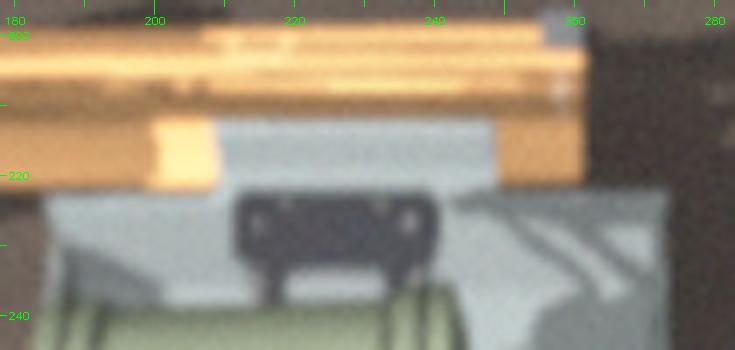

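View pics/e2.png

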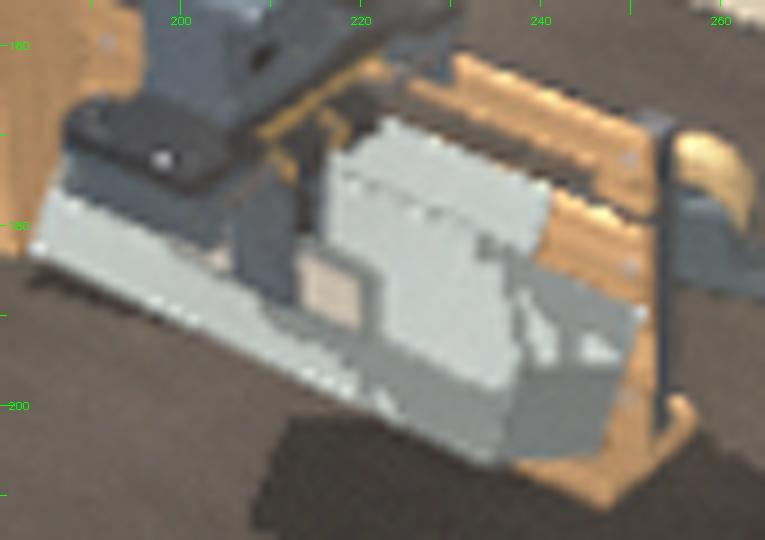

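Run:
```python
from fit import *
L=[('top',(184.8,223),(46,131,70)),('top',(209.2,212.5),(63,60,100)),('top',(248.8,212.0),(63,-60,100)),('top',(273.3,222.2),(46,-131,70)),
('scene',(241,175.8),(63,-60,100)),('scene',(251.2,189.7),(46,-131,70)),('scene',(246.5,205.5),(46,-131,0)),('scene',(235,206.7),(-46,-131,0))]
rk=(574.3,41.2,1.0)
for roll in (1,0):
  p=fit6(L,(480,40,130,0,30,0),roll)
  H=T6(p,(46,0,66))[0]; a=np.deg2rad(rk[2]); d=H-[rk[0],rk[1],0]
  print('H in rack',d[0]*np.cos(a)+d[1]*np.sin(a),-d[0]*np.sin(a)+d[1]*np.cos(a),d[2])
```

```text
[473.    38.51 133.56   1.72  29.84   0.61] [[0.2, 0.3], [-1.1, -0.1], [0.3, -0.1], [-0.1, 0.1], [0.9, 0.2], [0.6, -0.4], [-0.0, 0.1], [-0.7, 0.2]]
H in rack -46.00708761904064 -0.5578470305029531 137.55670339938032
[473.09  38.62 132.56   1.34  29.76   0.  ] [[0.3, 0.2], [-1.1, -0.1], [0.2, -0.0], [-0.1, 0.1], [0.8, 0.2], [0.6, -0.5], [0.1, 0.1], [-0.7, 0.1]]
H in rack -45.922892448370355 -0.48142734725188874 136.6418404631776
```

>>> play_rows([
  [3,0,0,0,1],
  [3,0,0,0,1],
  [3,0,0,0,1],
  [3,0,0.5,0,1],
  [3,0,0.5,0,1],
  [3,0,0.5,0,1],
  [3,0,0.5,0,1],
  [0,0,0,0,1],
  [0,0,0,0,1],
], newtons=10)

```text
time_s: 10.12
ee_pos: [453.7, 36.9, 172.9]
ee_rot: [-180.0, 0.0, 91.0]
force: [-0.8, 0.9, -2.7]
gripper_width: 6.0
```

>>> play_rows([
  [1.2,0,0.7,0,1],
  [1.3,0,0.8,0,1],
  [1.2,0,0.7,0,1],
  [1.3,0,0.8,0,1],
  [0,0,0,0,1],
  [0,0,0,0,1],
])

```text
time_s: 10.88
ee_pos: [458.7, 36.8, 175.8]
ee_rot: [-180.0, 0.0, 91.0]
force: [0.5, 0.7, -3.6]
gripper_width: 6.0
```

Still no contact. Follow the lip axis up and in.

>>> play_rows([
  [0.6,0,1,0,1],
  [0.6,0,1,0,1],
  [0.6,0,1,0,1],
  [0.6,0,1,0,1],
  [0,0,0,0,1],
  [0,0,0,0,1],
])

```text
time_s: 11.62
ee_pos: [462.0, 36.9, 180.2]
ee_rot: [179.9, 0.0, 91.0]
force: [1.7, 0.8, -3.8]
gripper_width: 6.5
```

```bash
python3 snap.py e
python3 - <<'E'
from h import *
t=cv2.imread('pics/raw_top_e.png')[:,:,::-1]; s=cv2.imread('pics/raw_scene_e.png')[:,:,::-1]
crop(t,178,190,283,240,7,'e1'); crop(s,180,145,265,205,9,'e2')
E
```

```text
11.625 [462.   36.9 180.2] [179.9   0.   91. ] [ 1.7  0.8 -3.8] 6.5
```

View pics/e1.png

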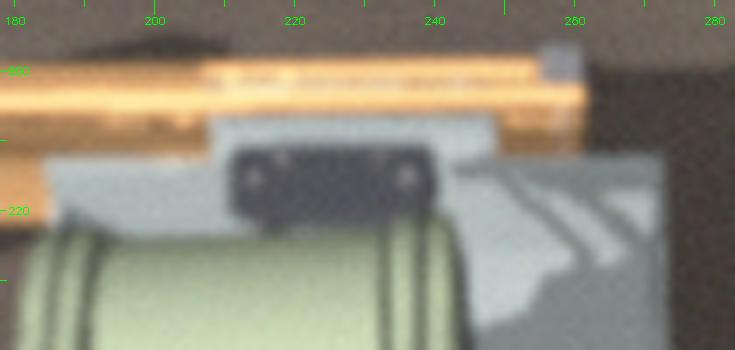

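View pics/e2.png

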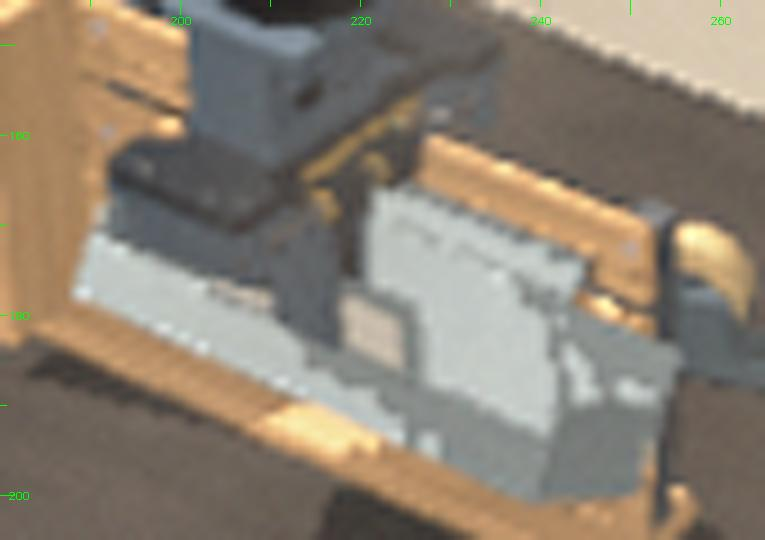

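>>> play_rows([
  [1,0,0,0,1],
  [1,0,0.5,0,1],
  [0.6,0,1,0,1],
  [0.6,0,1,0,1],
  [0,0,0,0,1],
  [0,0,0,0,1],
])

```text
time_s: 12.48
ee_pos: [464.4, 36.8, 182.5]
ee_rot: [-180.0, 0.0, 91.0]
force: [0.5, -0.5, -4.6]
gripper_width: 6.2
```

>>> play_rows([
  [1,0,0,0,1],
  [1,0,0.3,0,1],
  [1,0,0.5,0,1],
  [0,0,0,0,1],
  [0,0,0,0,1],
])

```text
time_s: 13.1
ee_pos: [467.4, 36.9, 183.2]
ee_rot: [-180.0, 0.0, 91.0]
force: [-0.0, -0.2, -2.0]
gripper_width: 6.0
```

>>> play_rows([
  [1,0,0.5,0,1],
  [1,0,0.5,0,1],
  [0,0,0,0,1],
  [0,0,0,0,1],
])

```text
time_s: 13.6
ee_pos: [469.4, 36.8, 184.2]
ee_rot: [-180.0, 0.0, 91.0]
force: [-1.2, -0.2, -3.4]
gripper_width: 6.2
```

```bash
python3 snap.py f
python3 - <<'E'
from h import *
t=cv2.imread('pics/raw_top_f.png')[:,:,::-1]; s=cv2.imread('pics/raw_scene_f.png')[:,:,::-1]
crop(t,178,190,283,240,7,'e1'); crop(s,180,145,265,205,9,'e2')
E
```

```text
13.6 [469.4  36.8 184.2] [-180.    0.   91.] [-1.2 -0.2 -3.4] 6.2
```

View pics/e1.png

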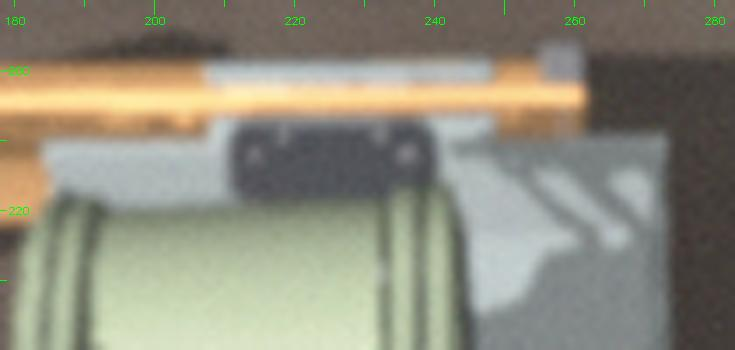

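View pics/e2.png

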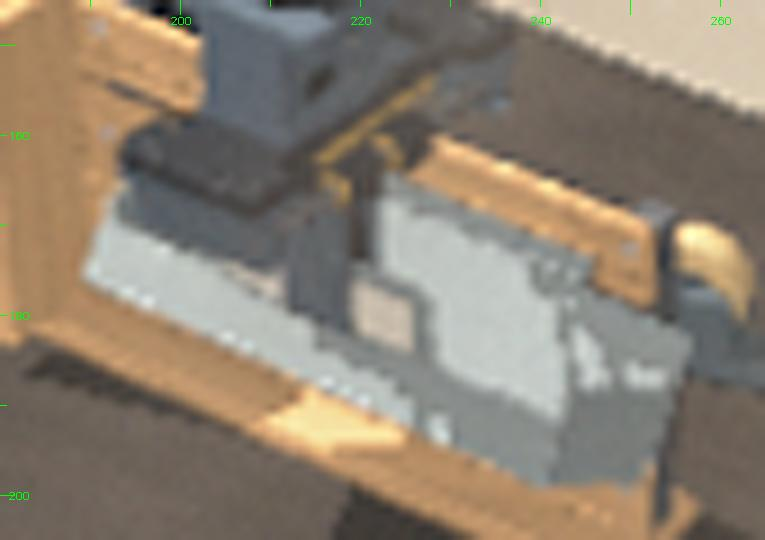

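>>> play_rows([
  [0,0,0,0,1],
  [-0.2,0,-2,0,1],
  [-0.2,0,-2,0,1],
  [-0.2,0,-2.1,0,1],
  [-0.2,0,-2.1,0,1],
  [-0.2,0,-2.1,0,1],
  [0,0,0,0,1],
], newtons=4)

```text
time_s: 14.58
ee_pos: [468.4, 36.8, 173.9]
ee_rot: [180.0, -0.0, 91.0]
force: [-1.3, -0.4, -0.8]
gripper_width: 8.0
```

>>> play_rows([
  [-0.2,0,-2,0,1],
  [-0.2,0,-2,0,1],
  [-0.2,0,-2.1,0,1],
  [-0.2,0,-2.1,0,1],
  [-0.2,0,-2.1,0,1],
  [0,0,0,0,1],
])

```text
time_s: 15.32
ee_pos: [467.4, 36.8, 163.5]
ee_rot: [-180.0, 0.0, 91.0]
force: [-0.9, 1.4, 0.0]
gripper_width: 10.2
```

```bash
python3 snap.py g
python3 - <<'E'
from h import *
t=cv2.imread('pics/raw_top_g.png')[:,:,::-1]; s=cv2.imread('pics/raw_scene_g.png')[:,:,::-1]
crop(t,178,190,283,240,7,'e1'); crop(s,180,145,265,205,9,'e2')
E
```

```text
15.325 [467.4  36.8 163.5] [-180.    0.   91.] [-0.9  1.4  0. ] 10.2
```

View pics/e1.png

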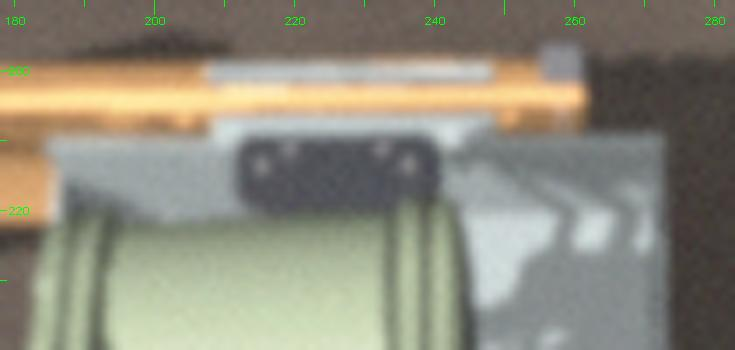

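View pics/e2.png

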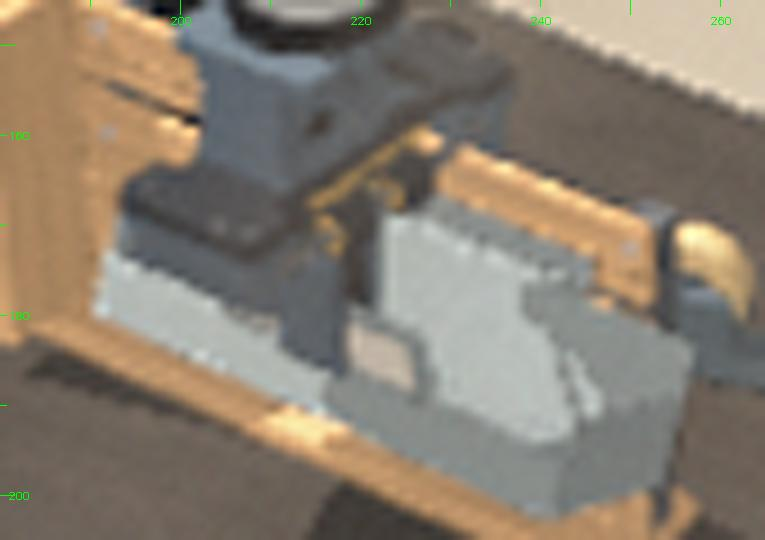

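>>> play_rows([
  [0.2,0,-2.1,0,1],
  [0.2,0,-2.1,0,1],
  [0.2,0,-2.1,0,1],
  [0.2,0,-2.1,0,1],
  [0.2,0,-2.1,0,1],
  [0.2,0,-2.1,0,1],
  [0.2,0,-2.1,0,1],
  [0.2,0,-2.1,0,1],
  [0,0,0,0,1],
], newtons=4)

```text
time_s: 16.55
ee_pos: [469.0, 36.9, 146.7]
ee_rot: [-180.0, -0.0, 91.0]
force: [-0.0, -0.4, -0.1]
gripper_width: 15.2
```

>>> play_rows([
  [0.3,0,-2.1,0,1],
  [0.3,0,-2.1,0,1],
  [0.3,0,-2.1,0,1],
  [0.3,0,-2.1,0,1],
  [0.3,0,-2.1,0,1],
  [0.3,0,-2.1,0,1],
  [0.3,0,-2.1,0,1],
  [0.3,0,-2.1,0,1],
  [0,0,0,0,1],
], newtons=4)

```text
time_s: 17.68
ee_pos: [471.4, 36.9, 129.9]
ee_rot: [-180.0, 0.0, 91.0]
force: [-0.3, -0.0, 0.2]
gripper_width: 19.8
```

>>> play_rows([
  [0,0,-2.1,0,1],
  [0,0,-2.1,0,1],
  [0,0,-2.1,0,1],
  [0,0,-2.1,0,1],
  [0,0,-2.1,0,1],
  [0,0,0,0,1],
], newtons=4)

```text
time_s: 18.42
ee_pos: [471.9, 36.9, 119.6]
ee_rot: [179.9, -0.0, 91.0]
force: [2.1, 0.2, 1.2]
gripper_width: 22.7
```

```bash
python3 snap.py i
python3 - <<'E'
from h import *
t=cv2.imread('pics/raw_top_i.png')[:,:,::-1]; s=cv2.imread('pics/raw_scene_i.png')[:,:,::-1]
crop(t,178,190,283,240,7,'e1'); crop(s,180,145,265,215,9,'e2')
E
```

```text
18.425 [471.9  36.9 119.6] [179.9  -0.   91. ] [2.1 0.2 1.2] 22.7
```

View pics/e1.png

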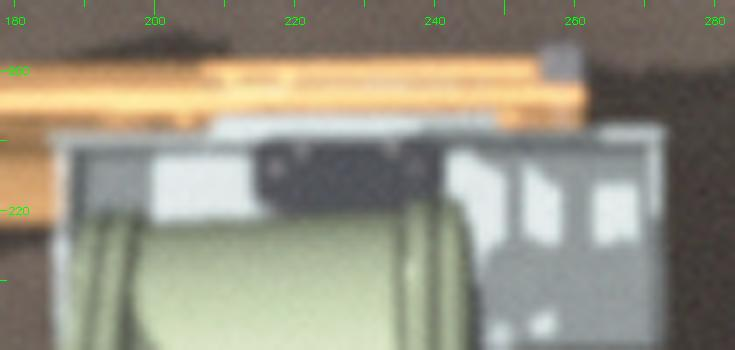

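View pics/e2.png

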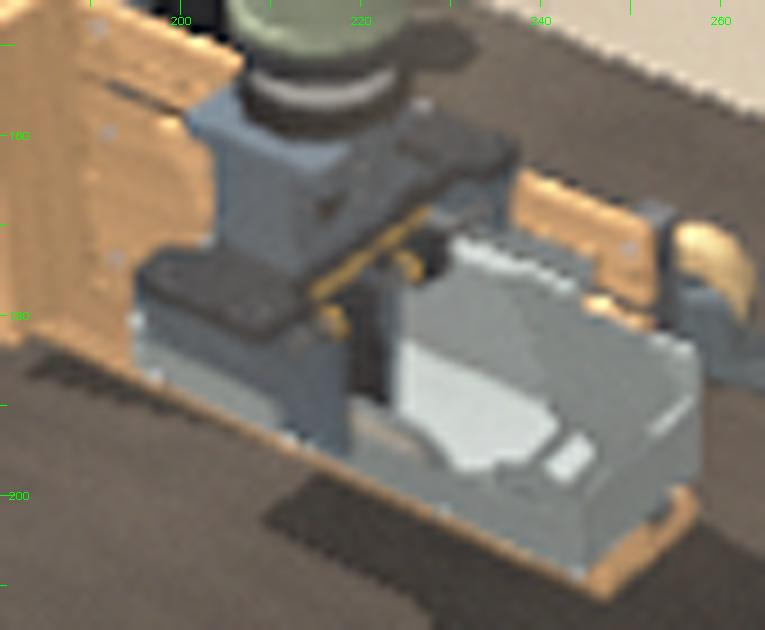

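>>> play_rows([
  [0,0,0,0,0.72],
  [0,0,0,0,0.66],
  [0,0,0,0,0.6],
  [0,0,0,0,0.5],
  [0,0,0,0,0.5],
  [0,0,0,0,0.5],
  [0,0,0,0,0.5],
])

```text
time_s: 19.4
ee_pos: [471.5, 36.8, 119.6]
ee_rot: [180.0, -0.0, 91.0]
force: [-1.1, -0.4, 0.6]
gripper_width: 45.4
```

```bash
python3 snap.py j
python3 - <<'E'
from h import *
t=cv2.imread('pics/raw_top_j.png')[:,:,::-1]; s=cv2.imread('pics/raw_scene_j.png')[:,:,::-1]
crop(t,178,190,283,240,7,'e1'); crop(s,180,145,265,215,9,'e2')
E
```

```text
19.4 [471.5  36.8 119.6] [180.  -0.  91.] [-1.1 -0.4  0.6] 45.4
```

View pics/e1.png

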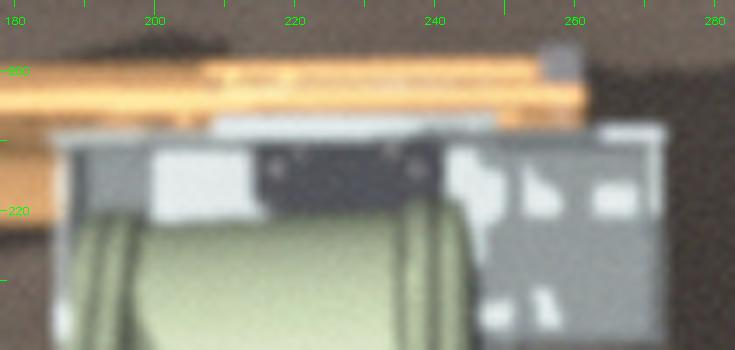

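View pics/e2.png

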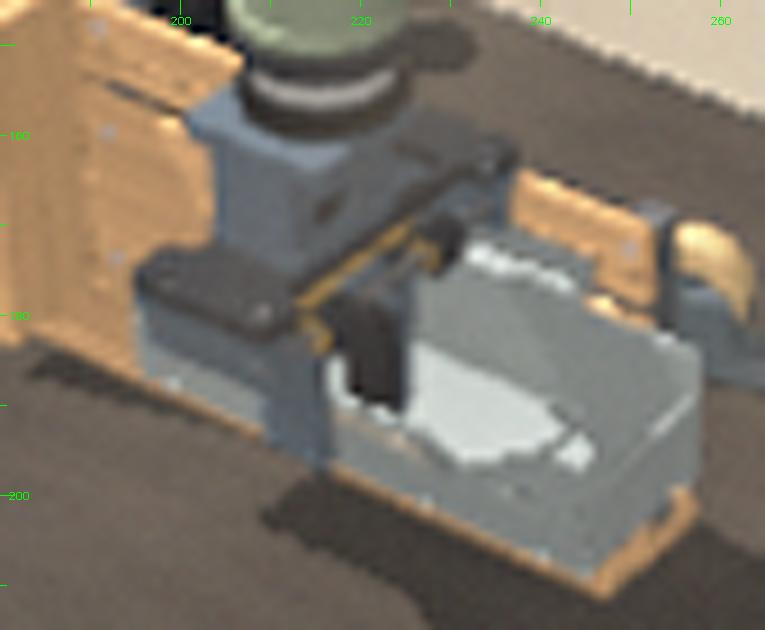

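Run:
```python
from fit import *
L=[('top',(185,209),(46,131,70)),('top',(273,208),(46,-131,70)),
('scene',(257.7,183.8),(46,-131,70)),('scene',(246,208.8),(-46,-131,0)),('scene',(245.3,198.5),(-46,-131,45)),('scene',(257.5,198.8),(46,-131,0))]
rk=(574.3,41.2,1.0)
p=fit6(L,(520,40,110,0,0,0),0)
d=p[:3]-[rk[0],rk[1],0]; a=np.deg2rad(rk[2])
print('center in rack',d[0]*np.cos(a)+d[1]*np.sin(a),-d[0]*np.sin(a)+d[1]*np.cos(a),d[2])
```

```text
[525.55  38.84 108.13   2.02   3.9    0.  ] [[0.5, 0.3], [0.1, -0.8], [0.7, 0.1], [-1.6, -0.3], [-0.5, 0.7], [-0.1, -0.6]]
center in rack -48.78138678164736 -1.510345761856322 108.1255753202403
```

>>> play_rows([
  [0,0,8,0,0.5],
  [0,0,15,0,0.5],
  [0,0,20,0,0.5],
  [0,0,20,-4,0.6],
  [0,0,20,-10,0.8],
  [0,-15,17,-10,1],
  [5,-20,0,-10,1],
  [8,-20,0,-10,1],
  [10,-20,0,-10,1],
  [10,-20,0,-10,1],
  [10,-20,0,-10,1],
  [10,-20,0,-10,1],
  [0,-20,0,-6,1],
  [0,0,0,0,1],
  [0,0,0,0,1],
])

```text
time_s: 21.38
ee_pos: [524.3, -117.6, 219.8]
ee_rot: [-180.0, -0.0, 1.1]
force: [0.7, -0.3, -0.2]
gripper_width: 0.6
```

```bash
python3 snap.py k
python3 - <<'E'
from h import *
t=cv2.imread('pics/raw_top_k.png')[:,:,::-1]; s=cv2.imread('pics/raw_scene_k.png')[:,:,::-1]
crop(t,178,190,283,240,7,'e1'); crop(s,180,145,265,215,9,'e2')
E
```

```text
21.375 [ 524.3 -117.6  219.8] [-180.    -0.     1.1] [ 0.7 -0.3 -0.2] 0.6
```

View pics/e1.png

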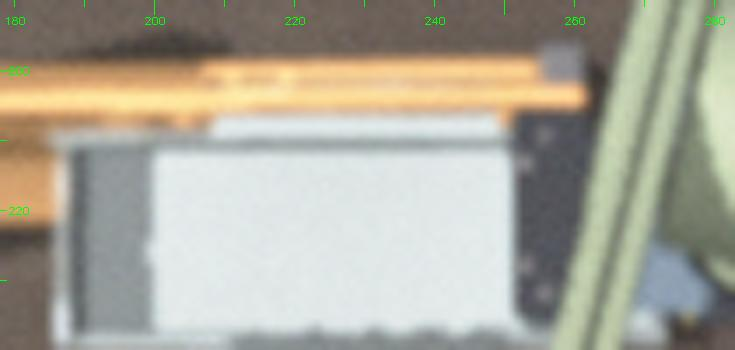

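View pics/e2.png

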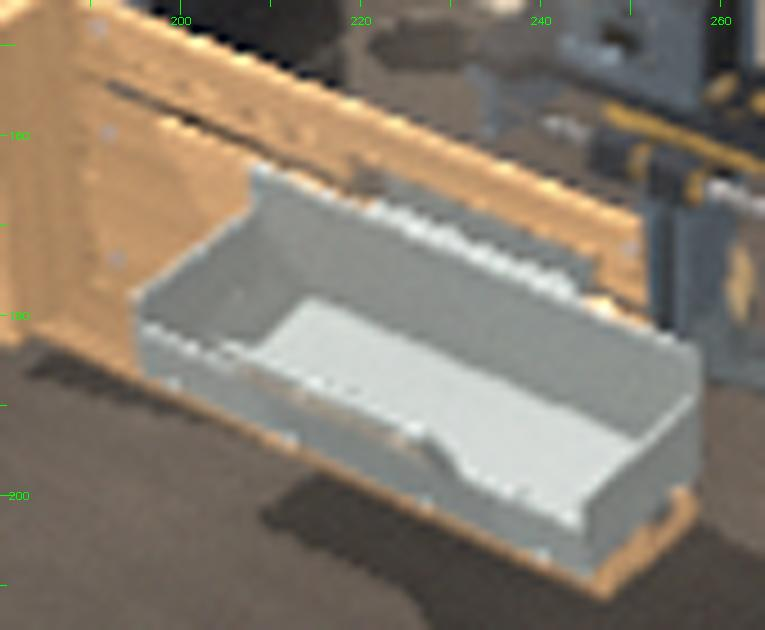

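View pics/top_k.png

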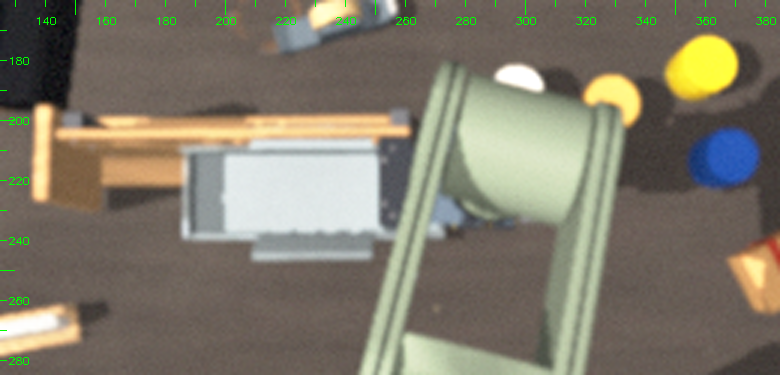

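>>> play_rows([
  [0,0,-25,0,1],
  [0,0,-25,0,1],
  [0,0,-25,0,1],
  [0,0,-25,0,1],
  [0,0,-15,0,1],
  [0,0,0,0,1],
  [0,4,0,0,1],
  [0,4,0,0,1],
  [0,3,0,0,1],
  [0,3,0,0,1],
  [0,3,0,0,1],
  [0,3,0,0,1],
  [0,0,0,0,1],
], newtons=20)

```text
time_s: 23.1
ee_pos: [524.4, -98.3, 104.6]
ee_rot: [180.0, 0.0, 1.1]
force: [0.2, -2.3, -0.0]
gripper_width: 0.5
```

>>> play_rows([
  [0,3,0,0,1],
  [0,3,0,0,1],
  [0,3,0,0,1],
  [0,3,0,0,1],
  [0,3,0,0,1],
  [0,3,0,0,1],
  [0,3,0,0,1],
  [0,3,0,0,1],
  [0,3,0,0,1],
  [0,3,0,0,1],
  [0,3,0,0,1],
  [0,3,0,0,1],
  [0,0,0,0,1],
])

```text
time_s: 24.72
ee_pos: [524.0, -61.7, 104.4]
ee_rot: [-180.0, 0.1, 1.0]
force: [-1.7, -2.9, 0.6]
gripper_width: 0.1
```

```bash
python3 snap.py l
```

```text
24.725 [524.  -61.7 104.4] [-1.8e+02  1.0e-01  1.0e+00] [-1.7 -2.9  0.6] 0.1
```

View pics/scene_l.png

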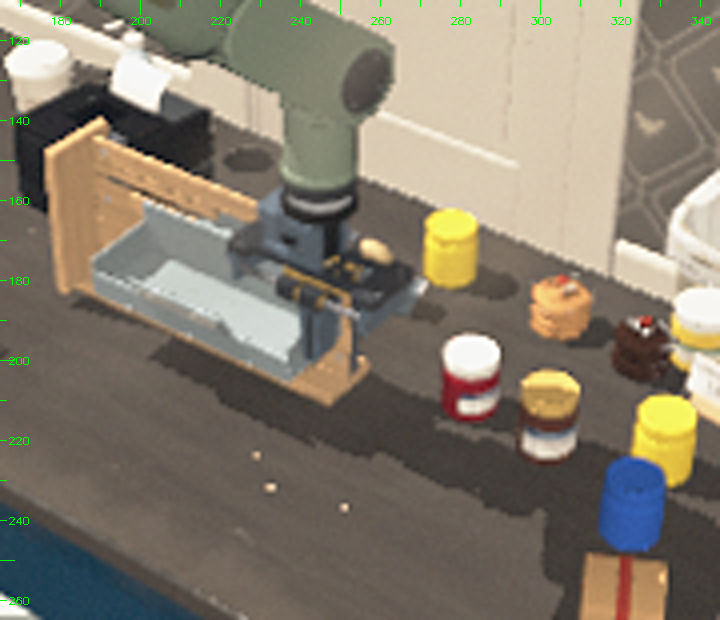

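View pics/top_l.png

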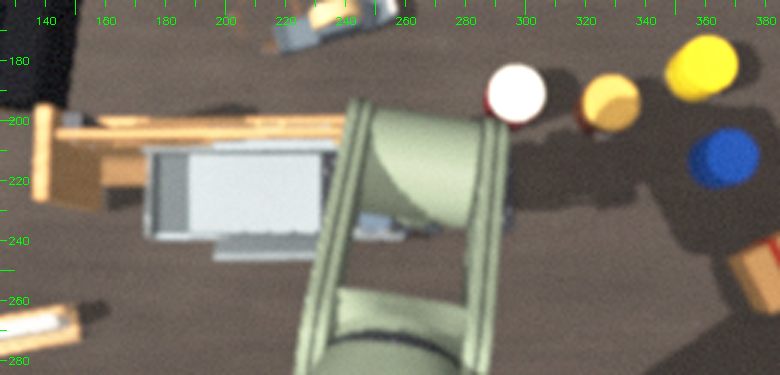

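>>> play_rows([
  [0,3,0,0,1],
  [0,3,0,0,1],
  [0,3,0,0,1],
  [0,3,0,0,1],
  [0,3,0,0,1],
  [0,3,0,0,1],
  [0,3,0,0,1],
  [0,3,0,0,1],
  [0,3,0,0,1],
  [0,3,0,0,1],
  [0,3,0,0,1],
  [0,3,0,0,1],
  [0,3,0,0,1],
  [0,3,0,0,1],
  [0,3,0,0,1],
  [0,3,0,0,1],
  [0,3,0,0,1],
  [0,3,0,0,1],
  [0,0,0,0,1],
])

```text
time_s: 27.2
ee_pos: [524.9, -7.6, 104.7]
ee_rot: [-180.0, -0.1, 1.0]
force: [-1.2, -1.4, 0.2]
gripper_width: 0.4
```

>>> play_rows([
  [0,2,0,0,1],
  [0,2,0,0,1],
  [0,2,0,0,1],
  [0,2,0,0,1],
  [0,0,0,0,1],
])

```text
time_s: 27.82
ee_pos: [524.8, 0.2, 104.7]
ee_rot: [-180.0, -0.0, 1.0]
force: [0.6, -1.6, 0.4]
gripper_width: 0.1
```

>>> play_rows([
  [0,1.5,0,0,1],
  [0,1.5,0,0,1],
  [0,1,0,0,1],
  [0,0,0,0,1],
])

```text
time_s: 28.32
ee_pos: [524.6, 3.9, 104.6]
ee_rot: [-180.0, -0.0, 1.0]
force: [0.7, -2.9, -0.0]
gripper_width: 0.9
```

```bash
python3 snap.py m
python3 - <<'E'
from h import *
t=cv2.imread('pics/raw_top_m.png')[:,:,::-1]; s=cv2.imread('pics/raw_scene_m.png')[:,:,::-1]
crop(t,125,190,265,245,5,'e1'); crop(s,165,135,255,210,8,'e2')
E
```

```text
28.325 [524.6   3.9 104.6] [-180.   -0.    1.] [ 0.7 -2.9 -0. ] 0.9
```

View pics/e1.png

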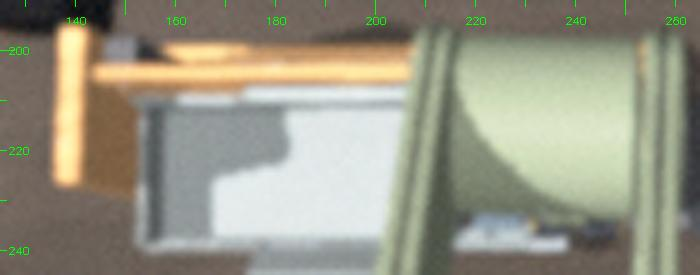

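View pics/e2.png

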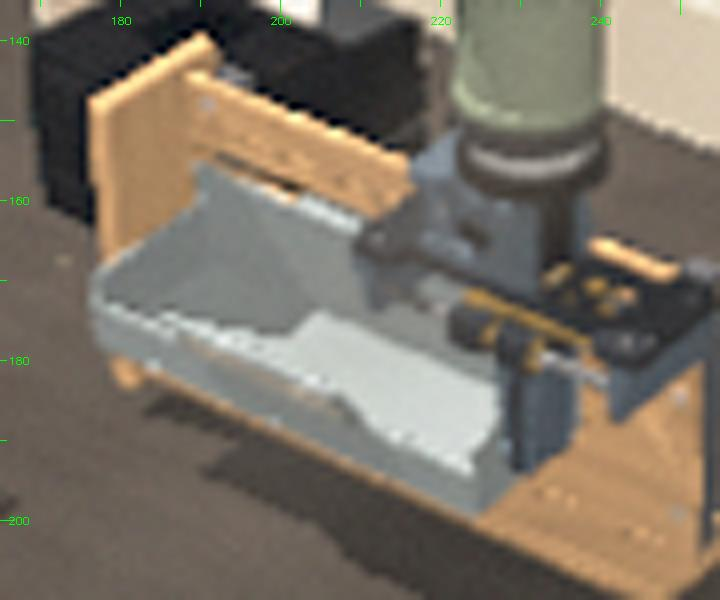

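>>> play_rows([
  [0,1.5,0,0,1],
  [0,1.5,0,0,1],
  [0,1.5,0,0,1],
  [0,0,0,0,1],
])

```text
time_s: 28.92
ee_pos: [524.5, 8.5, 104.6]
ee_rot: [-180.0, -0.0, 1.0]
force: [-0.1, -1.7, 0.2]
gripper_width: 0.6
```

>>> play_rows([
  [0,1.5,0,0,1],
  [0,1.5,0,0,1],
  [0,1,0,0,1],
  [0,0,0,0,1],
])

```text
time_s: 29.42
ee_pos: [524.4, 12.5, 104.6]
ee_rot: [-180.0, 0.0, 1.0]
force: [0.3, -3.0, 0.7]
gripper_width: 0.5
```

>>> play_rows([
  [0,1.5,0,0,1],
  [0,1.5,0,0,1],
  [0,1,0,0,1],
  [0,0,0,0,1],
])

```text
time_s: 29.92
ee_pos: [524.5, 13.1, 104.7]
ee_rot: [179.6, 0.0, 1.2]
force: [0.1, -15.1, 0.7]
gripper_width: 0.3
```

```bash
python3 snap.py n
python3 - <<'E'
from h import *
t=cv2.imread('pics/raw_top_n.png')[:,:,::-1]; s=cv2.imread('pics/raw_scene_n.png')[:,:,::-1]
crop(t,125,190,195,250,10,'e1'); crop(s,165,135,235,205,9,'e2')
E
```

```text
29.925 [524.5  13.1 104.7] [179.6   0.    1.2] [  0.1 -15.1   0.7] 0.3
```

View pics/e1.png

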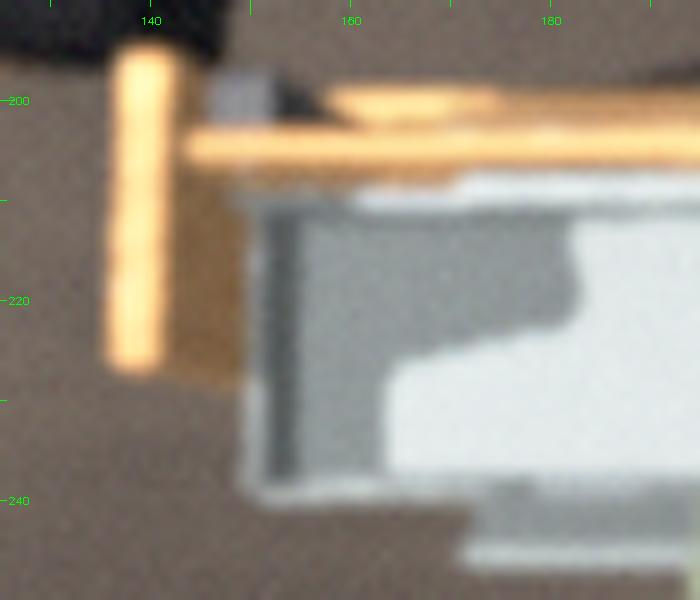

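View pics/e2.png

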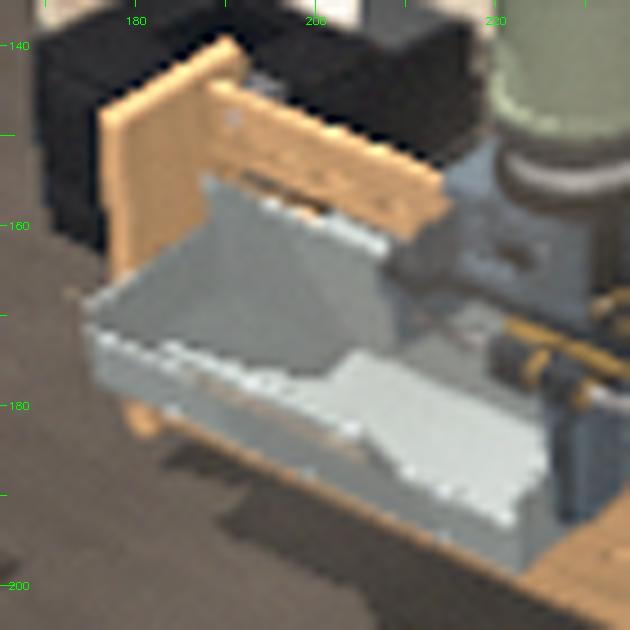

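Run:
```python
from h import *
print(onz('top',(149.2,225),119).round(1), onz('top',(141.3,220),200).round(1), onz('top',(158,222),16))
```

```text
[520.7 284.7 119. ] [528.8 283.  200. ] [538.37670478 287.47948881  16.        ]
```

>>> play_rows([
  [0,-2,0,0,1],
  [0,-4,0,0,1],
  [0,-10,0,0,1],
  [0,-10,0,0,1],
  [0,0,25,0,0.5],
  [0,-20,35,0,0],
  [0,-30,35,0,0],
  [0,-40,0,0,0],
  [0,-20,0,0,0],
  [0,0,0,0,0],
])

```text
time_s: 31.28
ee_pos: [524.0, -120.3, 198.9]
ee_rot: [-179.9, 0.1, 0.9]
force: [-0.5, 0.4, 0.2]
gripper_width: 58.0
```

```bash
python3 snap.py o
python3 - <<'E'
from h import *
t=cv2.imread('pics/raw_top_o.png')[:,:,::-1]; s=cv2.imread('pics/raw_scene_o.png')[:,:,::-1]
crop(t,270,170,350,220,9,'e1'); crop(s,265,175,330,235,9,'e2')
E
```

```text
31.275 [ 524.  -120.3  198.9] [-1.799e+02  1.000e-01  9.000e-01] [-0.5  0.4  0.2] 58.0
```

View pics/scene_o.png

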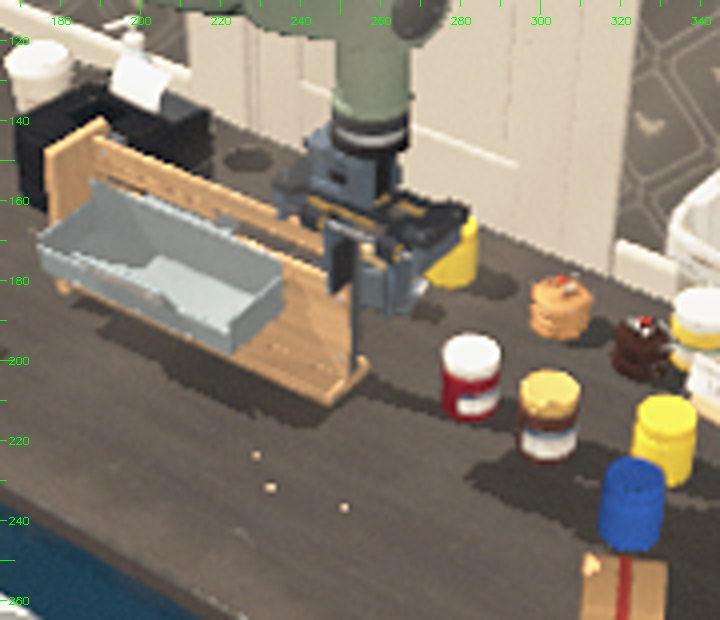

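View pics/top_o.png

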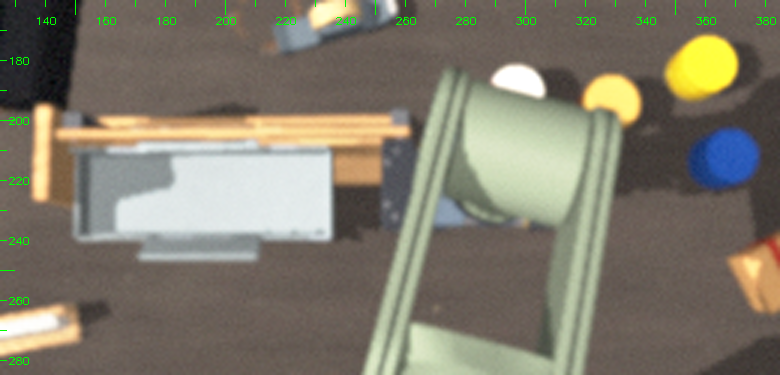

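View pics/e1.png

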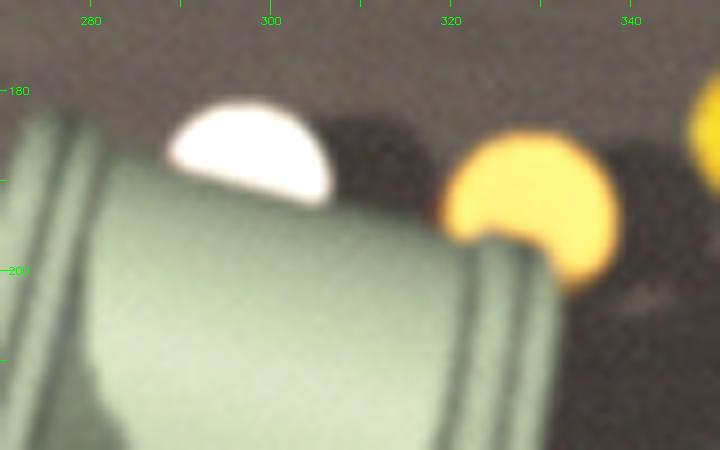

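View pics/e2.png

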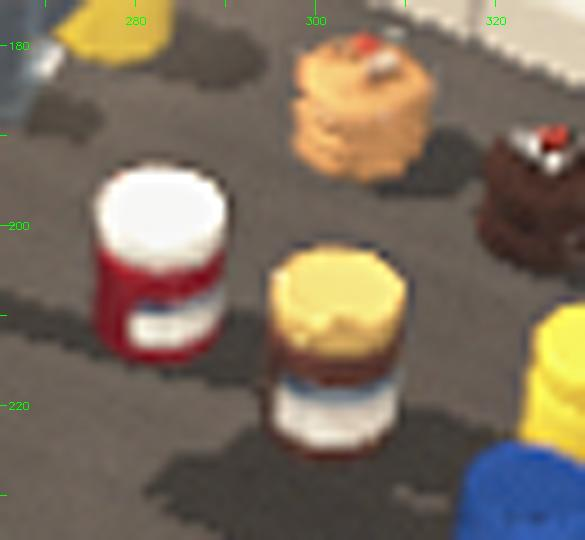

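Run:
```python
from fit import *
for nm,pt,ps,h in(('berry',(296.4,190.6),(282.4,197.4),72),('fig',(328.1,193.3),(302.1,206.7),80)):
    print(nm,onz('top',pt,h).round(1),onz('scene',ps,h).round(1),tri(ps,pt))
    f=lambda q:np.r_[proj('top',[q[0],q[1],h])[0]-pt,proj('scene',[q[0],q[1],h])[0]-ps]
    r=least_squares(f,(630,-200)); print(r.x,r.fun.round(2))
    # bottom ellipse check in scene
    print('bottom front row', max(proj('scene',cyl(r.x[0],r.x[1],30,h)[0])[:,1]), 'top view extents',[ (proj('top',c).min(0).round(1),proj('top',c).max(0).round(1)) for c in cyl(r.x[0],r.x[1],30,h)])
print(proj('top',[[640,-169,72],[635,-169,72]]))
```

```text
berry [ 640.2 -169.    72. ] [ 637.7 -173.2   72. ] (array([ 641.40849772, -169.97997963,   68.03433088]), np.float64(1.545082399387942))
[ 639.97843629 -170.10251688] [ 0.36  0.07 -0.31 -0.55]
bottom front row 214.9318859964891 top view extents [(array([285.7, 185.6]), array([303.3, 203. ])), (array([287.4, 181.5]), array([306.1, 199.9]))]
fig [ 631.2 -269.3   80. ] [ 626.5 -274.5   80. ] (array([ 632.45649142, -270.80420634,   74.2324204 ]), np.float64(0.7961953489068826))
[ 630.50780686 -270.74736733] [ 0.44  0.23 -0.26 -0.87]
bottom front row 225.90685975752757 top view extents [(array([315.2, 188.7]), array([332.7, 206.1])), (array([319.2, 184.3]), array([337.9, 202.9]))]
[[296.41357681 190.66217052]
 [296.42376286 192.20104045]]
```

Run:
```python
from h import *
print(onz('top',(360.6,181),74).round(1),onz('top',(367.8,211.6),74).round(1))
```

```text
[ 673.8 -377.6   74. ] [ 574.4 -397.5   74. ]
```

>>> play_rows([
  [14,-19,0,0,0],
  [14,-19,0,0,0],
  [14,-19,0,0,0],
  [14,-19,0,0,0],
  [14,-19,0,0,0],
  [14,-19,0,0,0],
  [14,-19,0,0,0.1],
  [8.5,-17,0,0,0.1],
  [0,0,0,0,0.1],
  [0,0,0,0,0.1],
  [0,0,0,0,0.1],
])

```text
time_s: 32.75
ee_pos: [630.7, -268.5, 199.7]
ee_rot: [-180.0, 0.0, 1.1]
force: [0.6, -0.2, 1.0]
gripper_width: 82.1
```

```bash
python3 snap.py p
```

```text
32.75 [ 630.7 -268.5  199.7] [-180.     0.     1.1] [ 0.6 -0.2  1. ] 82.1
```

View pics/scene_p.png

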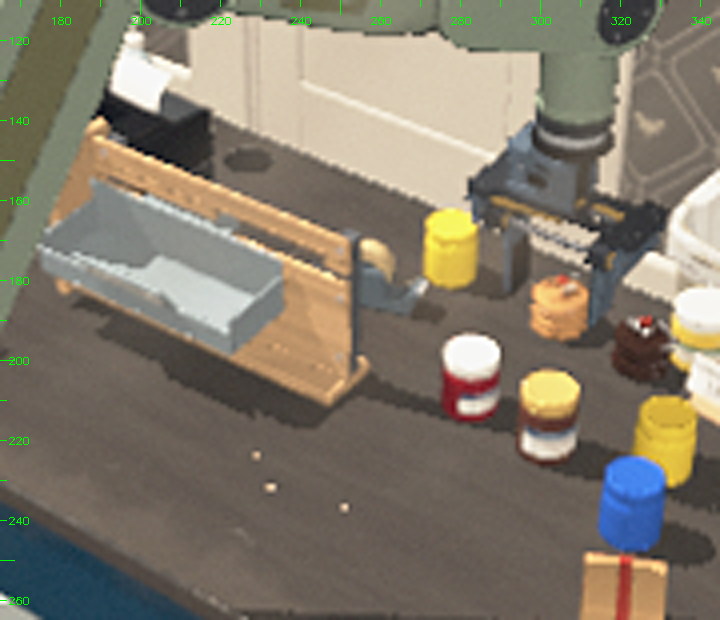

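>>> play_rows([
  [0,0,-25,0,0.1],
  [0,0,-25,0,0.1],
  [0,0,-25,0,0.1],
  [0,0,-15,0,0.1],
  [0,0,-12,0,0.1],
  [0,0,0,0,0.1],
])

```text
time_s: 33.6
ee_pos: [630.7, -269.5, 97.0]
ee_rot: [-180.0, 0.1, 1.0]
force: [0.9, -0.6, 0.5]
gripper_width: 82.2
```

```bash
python3 snap.py q
```

```text
33.6 [ 630.7 -269.5   97. ] [-1.8e+02  1.0e-01  1.0e+00] [ 0.9 -0.6  0.5] 82.2
```

View pics/scene_q.png

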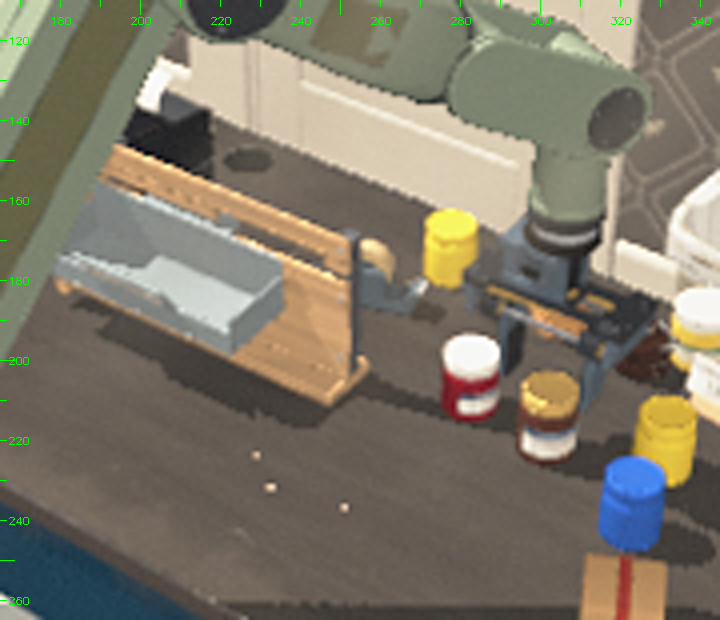

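>>> play_rows([
  [0,-0.5,-10,0,0.1],
  [0,-0.5,-10,0,0.1],
  [0,0,-11,0,0.1],
  [0,0,0,0,0.1],
  [0,0,0,0,1],
  [0,0,0,0,1],
  [0,0,0,0,1],
  [0,0,0,0,1],
  [0,0,0,0,1],
], newtons=20)

```text
time_s: 34.83
ee_pos: [631.2, -270.7, 67.0]
ee_rot: [180.0, -0.0, 1.0]
force: [-0.2, 0.9, 2.4]
gripper_width: 60.0
```

>>> play_rows([
  [0,0,15,0,1],
  [0,0,25,0,1],
  [0,0,35,0,1],
  [0,0,35,0,1],
  [-15,15,30,0,1],
  [-25,30,18,0,1],
  [-30,40,0,0,1],
  [-25,40,0,0,1],
  [-14,40,0,0,1],
  [0,40,0,0,1],
  [0,40,0,0,1],
  [0,40,0,0,1],
  [0,40,0,0,1],
  [0,40,0,0,1],
  [0,40,0,0,1],
  [0,30,0,0,1],
  [0,17,0,0,1],
  [0,10,0,0,1],
  [0,0,0,0,1],
  [0,0,0,0,1],
])

```text
time_s: 37.33
ee_pos: [521.9, 190.4, 224.6]
ee_rot: [180.0, 0.0, 1.0]
force: [0.1, 0.7, -3.2]
gripper_width: 60.0
```

```bash
python3 snap.py r
```

```text
37.325 [521.9 190.4 224.6] [180.   0.   1.] [ 0.1  0.7 -3.2] 60.0
```

View pics/scene_r.png

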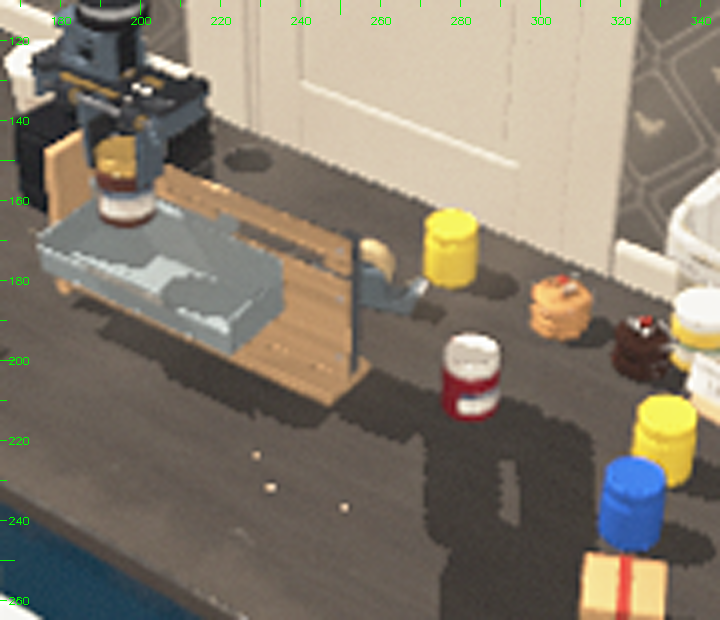

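View pics/top_r.png

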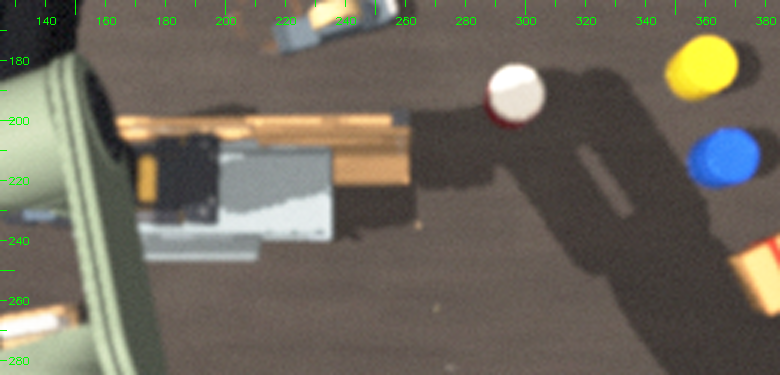

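Run:
```python
from h import *
t=cv2.imread('pics/raw_top_r.png')[:,:,::-1];crop(t,160,195,270,255,7,'e1')
for px,z in(((235.3,208.3),144),((235.3,239.5),119),((235.3,239.5),104),((150,239.7),119)): print(onz('top',(px[0]-.4,px[1]-.4),z).round(1))
```

```text
[573.5  21.9 144. ]
[482.1  21.7 119. ]
[482.6  22.7 104. ]
[477.3 281.1 119. ]
```

View pics/e1.png

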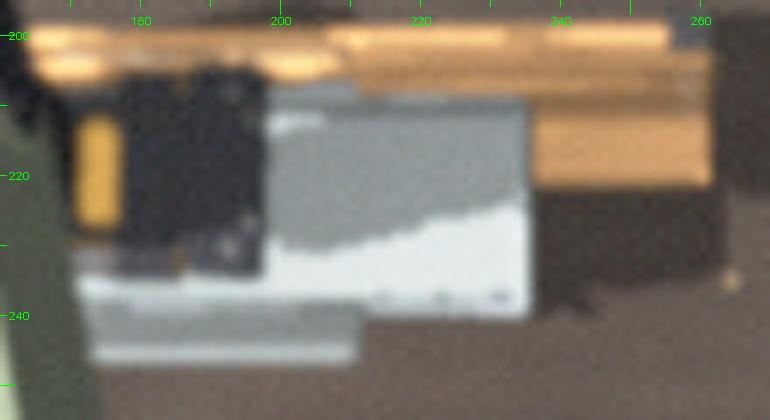

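>>> play_rows([
  [0,0,-12,0,1],
  [0,0,-15,0,1],
  [0,0,-15,0,1],
  [0,0,-15,0,1],
  [0,0,-10,0,1],
  [0,0,-5,0,1],
  [0,0,-2,0,1],
  [0,0,-2,0,1],
  [0,0,0,0,1],
])

```text
time_s: 38.55
ee_pos: [522.1, 191.4, 148.8]
ee_rot: [-180.0, -0.0, 1.0]
force: [0.2, 0.1, -2.8]
gripper_width: 59.6
```

>>> play_rows([
  [0,0,-1.5,0,1],
  [0,0,-1,0,1],
  [0,0,-1,0,1],
  [0,0,0,0,1],
])

```text
time_s: 39.05
ee_pos: [521.9, 191.3, 145.0]
ee_rot: [180.0, 0.0, 1.0]
force: [0.3, -0.3, -3.0]
gripper_width: 59.7
```

>>> play_rows([
  [0,0,-1,0,1],
  [0,0,-1,0,1],
  [0,0,0,0,1],
])

```text
time_s: 39.42
ee_pos: [522.0, 191.4, 143.6]
ee_rot: [-180.0, -0.0, 1.0]
force: [-1.7, 0.0, 1.6]
gripper_width: 59.9
```

>>> play_rows([
  [0,0,0,0,0.3],
  [0,0,0,0,0.22],
  [0,0,0,0,0.18],
  [0,0,0,0,0.18],
  [0,0,8,0,0.18],
  [0,0,15,0,0.18],
  [0,0,20,0,0.18],
  [0,0,25,0,0.1],
  [0,-10,12,0,0.1],
  [0,-40,0,0,0.1],
  [0,-50,0,0,0.1],
  [0,-60,0,0,0.1],
  [0,-60,0,0,0.1],
  [20,-60,0,0,0.1],
  [0,0,0,0,0.1],
  [0,0,0,0,0.1],
])

```text
time_s: 41.42
ee_pos: [541.1, -88.0, 223.0]
ee_rot: [-180.0, 0.0, 1.0]
force: [0.1, 0.3, -0.1]
gripper_width: 82.1
```

```bash
python3 snap.py s
```

```text
41.425 [541.1 -88.  223. ] [-180.    0.    1.] [ 0.1  0.3 -0.1] 82.1
```

View pics/scene_s.png

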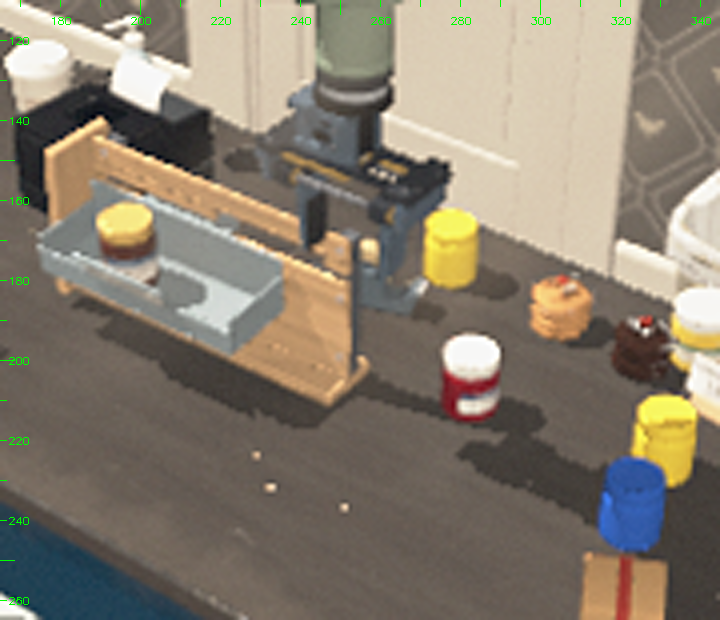

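View pics/top_s.png

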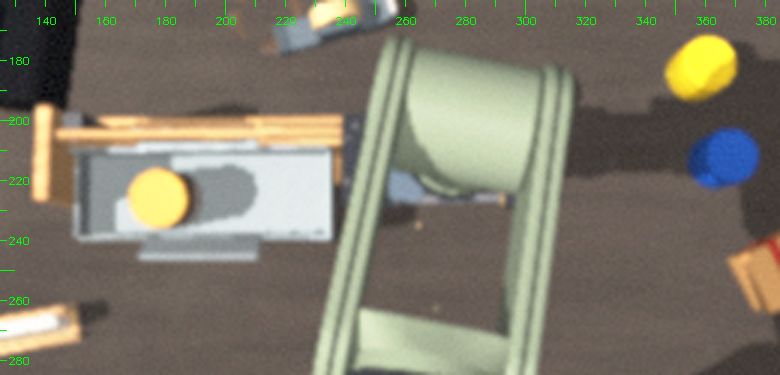

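>>> play_rows([
  [20,-16,0,0,0.1],
  [25,-20,0,0,0.1],
  [25,-20,0,0,0.1],
  [18,-16,0,0,0.1],
  [10,-10,-10,0,0.1],
  [0,0,-25,0,0.1],
  [0,0,-25,0,0.1],
  [0,0,-25,0,0.1],
  [0,0,-25,0,0.1],
  [0,0,-20,0,0.1],
  [0,0,0,0,0.1],
])

```text
time_s: 42.9
ee_pos: [638.0, -168.4, 90.9]
ee_rot: [-179.9, 0.3, 1.1]
force: [0.2, 0.2, 0.8]
gripper_width: 82.2
```

```bash
python3 snap.py t
```

```text
42.9 [ 638.  -168.4   90.9] [-179.9    0.3    1.1] [0.2 0.2 0.8] 82.2
```

View pics/scene_t.png

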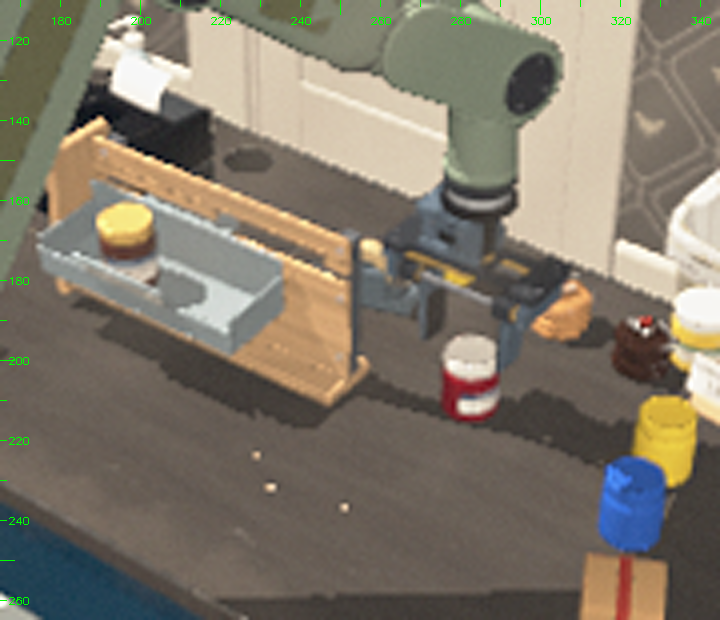

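>>> play_rows([
  [0,-0.5,-10,0,0.1],
  [0,-0.5,-10,0,0.1],
  [0,0,-11,0,0.1],
  [0,0,0,0,0.1],
  [0,0,0,0,1],
  [0,0,0,0,1],
  [0,0,0,0,1],
  [0,0,0,0,1],
  [0,0,0,0,1],
], newtons=20)

```text
time_s: 44.12
ee_pos: [640.0, -170.8, 62.5]
ee_rot: [180.0, -0.0, 1.0]
force: [0.5, 0.6, 2.9]
gripper_width: 59.0
```

>>> play_rows([
  [0,0,15,0,1],
  [0,0,25,0,1],
  [0,0,35,0,1],
  [0,0,35,0,1],
  [-20,0,30,0,1],
  [-30,10,22,0,1],
  [-35,20,0,0,1],
  [-31,25,0,0,1],
  [0,35,0,0,1],
  [0,40,0,0,1],
  [0,40,0,0,1],
  [0,40,0,0,1],
  [0,30,0,0,1],
  [0,17,0,0,1],
  [0,8,0,0,1],
  [0,0,0,0,1],
  [0,0,0,0,1],
])

```text
time_s: 46.25
ee_pos: [523.7, 93.2, 224.0]
ee_rot: [180.0, 0.0, 1.0]
force: [-1.1, -0.2, -3.9]
gripper_width: 59.7
```

```bash
python3 snap.py u
```

```text
46.25 [523.7  93.2 224. ] [180.   0.   1.] [-1.1 -0.2 -3.9] 59.7
```

View pics/scene_u.png

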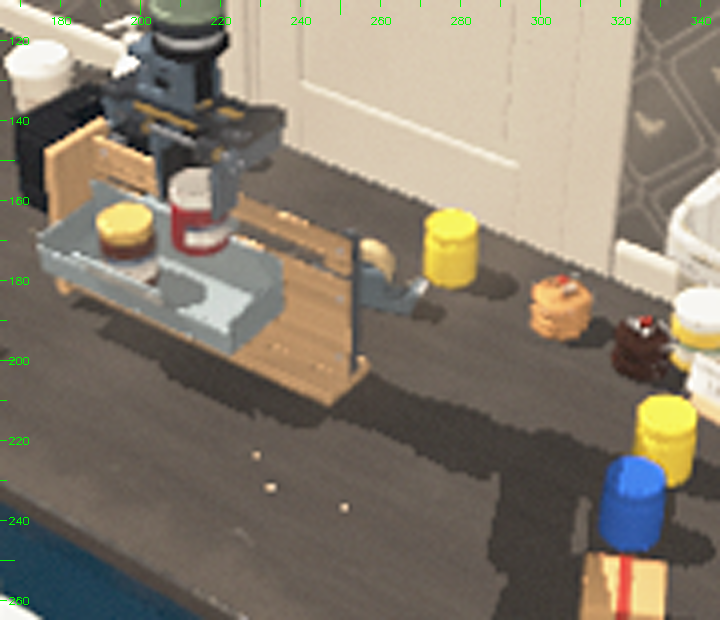

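View pics/top_u.png

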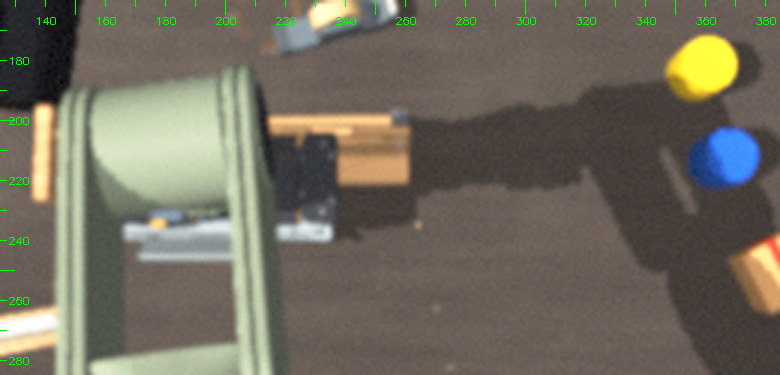

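>>> play_rows([
  [0,0,-12,0,1],
  [0,0,-15,0,1],
  [0,0,-15,0,1],
  [0,0,-15,0,1],
  [0,0,-12,0,1],
  [0,0,-6,0,1],
  [0,0,-2,0,1],
  [0,0,-2,0,1],
  [0,0,0,0,1],
])

```text
time_s: 47.48
ee_pos: [523.9, 94.1, 145.4]
ee_rot: [180.0, -0.0, 1.0]
force: [0.6, -0.4, -3.0]
gripper_width: 59.5
```

>>> play_rows([
  [0,0,-1,0,1],
  [0,0,-1,0,1],
  [0,0,-1,0,1],
  [0,0,-1,0,1],
  [0,0,0,0,1],
])

```text
time_s: 48.1
ee_pos: [523.7, 94.0, 141.0]
ee_rot: [180.0, 0.0, 1.0]
force: [0.7, 0.7, -2.5]
gripper_width: 60.0
```

>>> play_rows([
  [0,0,-1,0,1],
  [0,0,-1,0,1],
  [0,0,0,0,1],
])

```text
time_s: 48.48
ee_pos: [523.7, 94.1, 139.3]
ee_rot: [180.0, -0.0, 1.0]
force: [-0.8, 0.3, -1.0]
gripper_width: 59.3
```

>>> play_rows([
  [0,0,-1,0,1],
  [0,0,0,0,1],
  [0,0,0,0,1],
])

```text
time_s: 48.85
ee_pos: [523.6, 94.1, 139.1]
ee_rot: [-180.0, -0.0, 1.0]
force: [-3.4, 0.0, 4.6]
gripper_width: 59.9
```

Contact. Release and retreat.

>>> play_rows([
  [0,0,0,0,0.3],
  [0,0,0,0,0.22],
  [0,0,0,0,0.18],
  [0,0,0,0,0.18],
  [0,0,8,0,0.18],
  [0,0,15,0,0.18],
  [0,0,20,0,0.18],
  [0,0,25,0,0.1],
  [0,-10,20,0,0.1],
  [-10,-40,0,0,0.1],
  [-20,-50,0,0,0.1],
  [-20,-60,0,0,0.1],
  [-20,-60,0,0,0.1],
  [-20,-60,0,0,0.1],
  [0,0,0,0,0.1],
  [0,0,0,0,0.1],
])

```text
time_s: 50.85
ee_pos: [434.7, -183.7, 226.9]
ee_rot: [-180.0, -0.1, 1.0]
force: [-0.0, -0.3, -0.5]
gripper_width: 82.3
```

```bash
python3 snap.py v
python3 - <<'E'
from h import *
t=cv2.imread('pics/raw_top_v.png')[:,:,::-1]; s=cv2.imread('pics/raw_scene_v.png')[:,:,::-1]
crop(t,130,190,250,250,6,'e1'); crop(s,165,135,265,215,8,'e2')
E
```

```text
50.85 [ 434.7 -183.7  226.9] [-1.8e+02 -1.0e-01  1.0e+00] [-0.  -0.3 -0.5] 82.3
```

View pics/e1.png

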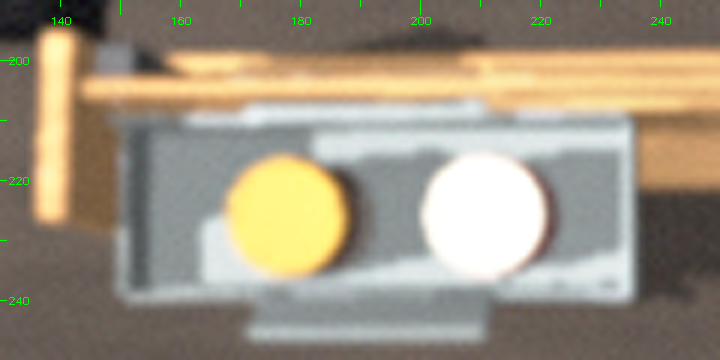

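View pics/e2.png

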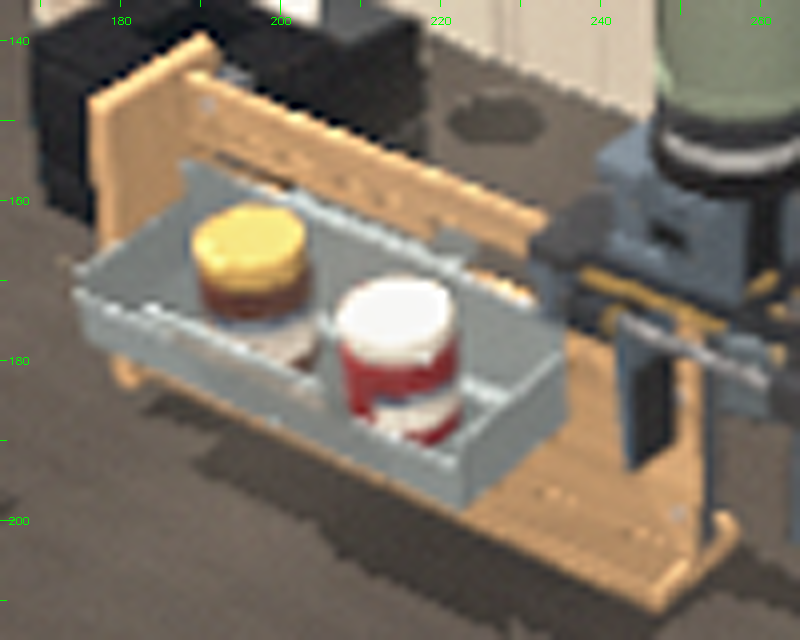

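View pics/top_v.png

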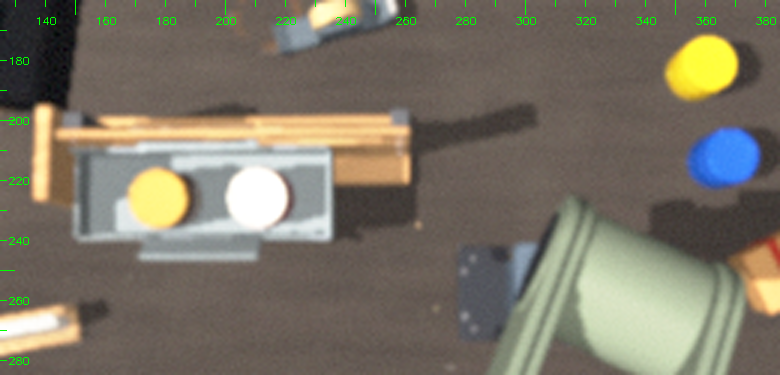

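Run:
```python
from fit import *
L=[('top',(149.7,240.3),(-46,131,45)),('top',(235.8,240),(-46,-131,45)),('top',(236,209),(46,-131,70)),
('scene',(174.3,170.3),(-46,131,45)),('scene',(188.2,155),(46,131,70)),('scene',(235.8,174),(46,-131,70)),('scene',(222.8,198.8),(-46,-131,0)),('scene',(222.3,189),(-46,-131,45)),('scene',(235.8,187.5),(46,-131,0))]
p=fit6(L,(520,150,110,0,0,0),0); rk=(574.3,42,1.0)
d=p[:3]-[rk[0],rk[1],0]; a=np.deg2rad(rk[2])
print('center in rack',d[0]*np.cos(a)+d[1]*np.sin(a),-d[0]*np.sin(a)+d[1]*np.cos(a),d[2])
for nm,pt,h,z in(('fig',(177.3,225.8),80,78),('berry',(210.4,225.6),72,78)):
    X=onz('top',(pt[0]-.4,pt[1]-.4),z+h); print(nm,X.round(1),(X-p[:3]).round(1))
fb=cv2.imread('pics/raw_top0.png');
```

```text
[524.3  151.36 106.65   1.34  -1.21   0.  ] [[0.6, 0.2], [0.4, -0.2], [-0.5, -0.4], [-0.2, -1.8], [-0.2, -1.0], [-0.1, 0.3], [-0.3, 0.1], [-0.2, 1.2], [0.3, 0.3]]
center in rack -48.08137453742735 110.22030673756225 106.65194265258825
fig [518.1 190.  158. ] [-6.2 38.6 51.3]
berry [520.7  93.7 150. ] [ -3.6 -57.6  43.3]
```

```bash
python3 -c "
from workcell import env
print(env.job_done()); print(env.state()['time_s'])"
```

```text
the job is handed in; nothing more can be done
None
the job is handed in; nothing more can be done
```

The grey bin is hung and seated on the rack, pushed up to the left cheek. Both preserve jars present, berry and fig, stand upright in it. I handed the job in at about 51 s, with the gripper open and clear of everything. No verdict was reported.

**How it went:** I held the bin by its strip, which tilted it about 30 degrees, not the suggested 45. The hook still went in at the notch with only a light touch on the upper board. I lowered the bin until it was level, then pushed it left until the force rose to 15 N against the cheek. I picked up the fig jar and then the berry jar, and let each one go once I felt it touch the bin floor.

**Last checks:**
- **Bin:** the last fit put its middle at about x -48, y 110, z 107 mm from the rack's origin, with about 1 degree of tilt. These are good to a few millimetres.
- **Jars:** the lids appear within about 6 mm of the bin's middle line, one 39 mm to the left and one 58 mm to the right.
- **Other things:** the gift box, the card holder and the blue and yellow look-alikes showed no visible shift. I did not look specifically at the tape dispenser, but the arm went nowhere near it.

**Disagreements:** the two cameras differed by 3–5 mm on the rack and jar positions. I used the combined fits and the contact forces. The bin's tilt just after hanging first measured about 4 degrees front-up, from a poorer fit. The final fit did not show that.

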